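Put away jars and sanding blocks in the right drawers

TASK

Put everything left on the table away in the desk-top drawer unit: the square lidded jars in the drawer under the jar that stands on the unit as a sample, then the cork sanding blocks in the drawer under the sample block. Do the jars first: pull their drawer right out to its stop, load every jar and push it fully shut again before you open the other drawer, which is then pulled out to its stop, loaded with every block and pushed fully shut; never have both drawers open. Leave the paste pot, the cup of brushes and the loose brush where they are.

Things in the scene. Friction and masses are not known exactly. Their poses are not given: they have to be found in the camera images.
- unit: White drawer unit, fixed to the table: 210 mm deep (x), 444 mm wide (y), 116 mm high, two drawers side by side. Origin: centre of its underside. Its -x side is the front with the handles and faces the robot, +y is its left as seen from the robot, z up. It may be turned by a few degrees.
- left_drawer (a joint): How far the left drawer (seen from the robot; the unit's +y side) is pulled out, m: 0 = shut, 0.15 = at its stop. It slides stiffly (about 2 N), has no spring and stays where it is left; it may stand a little ajar at the start. It moves towards the unit's -x.
- left_handle (a point): Middle of the left drawer's handle: a round steel bar 11 mm thick and 100 mm long, along the unit's y, 83 mm above the table, its centre line 45 mm in front of the drawer's front panel and 33 mm below the top of the unit. It moves with the drawer.
- left_floor (a point): Point on the floor of the left drawer, at the middle of the part that lies open when the drawer is at its stop; moves with the drawer. Axes as the unit's. 22 mm above the table. When out, the open part reaches 72 mm from here to the front wall (-x; 84 mm high), 72 mm to the unit's front edge (+x) and 94 mm to either side wall (y). Side walls are 40 mm high above the floor; the space under the unit's top is 82 mm high.
- right_drawer (a joint): How far the right drawer (seen from the robot; the unit's -y side) is pulled out, m: 0 = shut, 0.15 = at its stop. It slides stiffly (about 2 N), has no spring and stays where it is left; it may stand a little ajar at the start. It moves towards the unit's -x.
- right_handle (a point): Middle of the right drawer's handle: a round steel bar 11 mm thick and 100 mm long, along the unit's y, 83 mm above the table, its centre line 45 mm in front of the drawer's front panel and 33 mm below the top of the unit. It moves with the drawer.
- right_floor (a point): Point on the floor of the right drawer, at the middle of the part that lies open when the drawer is at its stop; moves with the drawer. Axes as the unit's. 22 mm above the table. When out, the open part reaches 72 mm from here to the front wall (-x; 84 mm high), 72 mm to the unit's front edge (+x) and 94 mm to either side wall (y). Side walls are 40 mm high above the floor; the space under the unit's top is 82 mm high.
- sample_jar_mid (a point): Centre of the sample jar, fixed on the top of the unit over one of the drawers; looks like the other jars. The drawer below it (same side of the unit's middle) is for jars.
- sample_block_mid (a point): Centre of the sample sanding block, fixed on top of the unit over the other drawer, which is for sanding blocks.
- jar1_mid (a point): White square plastic jar with a grey round screw lid: body 46 x 46 mm and 48 mm high, lid 42 mm across and 14 mm high on top, 62 mm high over all, about 120 g, closed. May be absent. Point: its centre, 31 mm above its underside; z = its upright axis, x and y square to the body's sides.
- jar2_mid (a point): White square plastic jar with a grey round screw lid: body 46 x 46 mm and 48 mm high, lid 42 mm across and 14 mm high on top, 62 mm high over all, about 120 g, closed. May be absent. Point: its centre, 31 mm above its underside; z = its upright axis, x and y square to the body's sides.
- jar3_mid (a point): White square plastic jar with a grey round screw lid: body 46 x 46 mm and 48 mm high, lid 42 mm across and 14 mm high on top, 62 mm high over all, about 120 g, closed. May be absent. Point: its centre, 31 mm above its underside; z = its upright axis, x and y square to the body's sides.
- block1_mid (a point): Cork sanding block with a dark abrasive sole: 90 mm long (x), 42 mm wide (y), 32 mm high (z), about 90 g, a plain rigid block. May be absent. Point: its centre, 16 mm above its underside when lying on its sole.
- block2_mid (a point): Cork sanding block with a dark abrasive sole: 90 mm long (x), 42 mm wide (y), 32 mm high (z), about 90 g, a plain rigid block. May be absent. Point: its centre, 16 mm above its underside when lying on its sole.
- paste_pot: Open white pot, 80 mm across, 100 mm high; bystander. Origin: centre of its underside.
- brush_cup: Blue cup 72 mm across and 90 mm high with three brushes up to 185 mm high; bystander. Origin: centre of its underside.
- brush: Loose brush 200 mm long lying on the table; bystander. Origin: on its underside, x along it.

How it is judged:
By the outcome, as a careful person would: the job done as asked, in the order asked, and still so for the second after the job is handed in, with the robot touching nothing.
Of jar1, jar2, jar3 only 2 to 3 are there at a start; the rules pass over those that are not, and their reading is None.
Of block1, block2 only 1 to 2 are there at a start; the rules pass over those that are not, and their reading is None.
At some moment in a run one of jar1, jar2, jar3, block1, block2 may be knocked a few centimetres aside while the robot is not near it.
Once in a run the grip may slacken for a moment while it holds something.
It also fails if it takes over 208 s, if anything falls off the work surface, if the arm or the gripper's body presses on something with over 40 N, if the wrist force passes 120 N, or if a joint passes its speed limit or range.

ROBOT

A 6-joint arm with a two-finger parallel gripper is mounted at the origin on the work surface. World frame = base frame: x ahead of the robot, y to its left, z up, the work surface at z = 0. Lengths are in m, angles in rad, forces in N, time in s.
With the tool pointing down it reaches from about 0.35 to 0.85 m from the base axis. Payload 8.1 kg.
Tool frame: the origin (TCP) lies midway between the tips of the shut fingers; the grasp point (between the pads) lies 19 mm behind it; z points along the fingers, x is the direction in which the jaws open and shut, and the axes are right-handed (so a half turn about z gives the same grasp; the last joint's range is limited). The gripper opens to 85 mm and grips with 20 to 120 N. Pads are 22 mm wide; open, the fingers measure 114 mm over their backs; the gripper's body (76 mm by 85 mm) begins 54 mm behind the grasp point. The pads swing forward as they close: fully open they stand 13 mm farther back than shut.
Start: joints at [-1.317, 0.13, 1.488, -0, 1.523, -0.085], TCP at [0.199, -0.566, 0.231] pointing down, gripper open.
Joint ranges: [-2.96, 2.96], [-0.89, 2.26], [0.02, 2.5], [-1.34, 4.48], [0, 2.73], [-2.66, 2.66]. Speed limits (rad/s): [2.39, 2.39, 2.79, 3.14, 3.14, 3.14].

INTERFACE

Orientations are given as a unit quaternion [x, y, z, w].
In Python, from rig import bot, read_camera gives the robot as it stands.
- The arm moves only by the shell command python3 -m pendant 'ROWS' [FORCE]. ROWS is JSON, a list of rows, each an object with "dp": the shift along the tool's x, y, z in mm, a list of three; "twist": the turn, a rotation vector about the tool's x, y, z in rad, a list of three; "fingers": the finger opening in mm, from 0 to 85.4. A call has 1 to 12 rows; each row is the pose to reach, as a shift and turn from the pose commanded when the call began, along the tool's axes at that moment; what a row does not reach only later rows make up. A row lasts 1/10 s, in which the tool goes at most 50 mm and 8.59 degrees, less where a joint would pass 70% of its speed; a pose out of reach is approached as far as the arm can. A call with a gripper value outside its range is refused whole. The fingers move at their own pace and stop on an object; FORCE is the grip in N (left out, the last holds). Time passes only in rows, so rows that repeat a pose let the fingers close. It gives the time, the measured TCP pose, the force and the opening at its end, in the units of the state.
- bot.get_obs(): the state, without advancing time (a new reading comes with each control period).
- read_camera(name): name is "side" or "top"; returns a dict with "image" (420x560x3 uint8, red, green, blue), "fx", "fy", "cx", "cy" (pixels), "R" (3x3) and "t" (3): a world point X has camera coordinates R X + t. Camera axes: x right, y down, z forward; pixel columns grow to the right and rows downward; lengths in m; the calibration is good to about 2 mm. A picture is of the moment at which its call begins. There is no depth.
- bot.hand_in(): hands the job in, once; it reports no verdict.
The state is a dict: "t": time; "q": joint angles; "joint_vel": joint speeds; "effort": joint torques, N m; "eef_pos": TCP position; "ee_rot": TCP orientation; "force": force on the tool from outside, world axes, zero at the start; "ft_torque": the same for the moment, N m; "grip_width": finger opening in m.
Only numpy, scipy, OpenCV 4.12 (cv2) and the standard library are available. Lean on these libraries where they do the work, as an engineer would, in place of code of your own. Each camera call takes 0.05 s, during which the arm holds its last target.

## Working session

There is one attempt and no reset: what is moved stays moved. The work goes in short steps, Python scripts to look and compute and a shell command to move; the robot and the scene stay as the last step left them, time stands still between calls to the robot, and variables do not carry over. Pictures are saved under pics/ and viewed, and the job is handed in when it is done.

```bash
ls; mkdir -p pics; python3 - <<'E'
from rig import bot, read_camera
import cv2,json
for n in("side","top"):
    c=read_camera(n); cv2.imwrite(f"pics/{n}0.png",cv2.resize(c["image"][:,:,::-1],None,fx=1.4,fy=1.4,interpolation=cv2.INTER_CUBIC))
    print(n,c["fx"],c["fy"],c["cx"],c["cy"],c["R"],c["t"])
o=bot.get_obs();print(o)
E
```

```text
pics
side 382.7260552436833 382.7260552436833 285.9255972683559 213.93600643943145 [[ 0.99553476 -0.09395089 -0.00915302]
 [-0.07612165 -0.74168586 -0.66641397]
 [ 0.05582152  0.66413501 -0.74552575]] [-0.58623668  0.10452426  1.11036437]
top 386.5226266261529 386.5226266261529 281.2617577598769 201.7873454347566 [[ 0.0189768  -0.99981749 -0.00220466]
 [-0.98187415 -0.01822024 -0.18865625]
 [ 0.18858165  0.00574479 -0.98204071]] [-0.04005265  0.58711215  1.03482719]
{'t': 0.1, 'q': array([-1.31742626e+00,  1.31108804e-01,  1.48919468e+00, -1.72949008e-05,
        1.52300677e+00, -8.53994165e-02]), 'joint_vel': array([ 2.77491302e-04, -3.88261596e-05, -7.67095209e-04,  8.16196857e-04,
       -6.21083992e-04, -3.14572362e-04]), 'effort': array([ 3.17229578e-04, -5.70950675e+01, -5.01942122e+01, -2.49708928e-04,
        8.19239620e-03,  6.44803958e-05]), 'eef_pos': array([ 0.19928333, -0.56539818,  0.23032216]), 'ee_rot': array([ 8.16188266e-01, -5.77785407e-01, -6.61637659e-04, -5.47583311e-04]), 'force': array([0.42621276, 1.13100369, 0.56569112]), 'ft_torque': array([-0.00213348,  0.02270377, -0.01982477]), 'grip_width': 0.085424123034507}
```

View pics/side0.png

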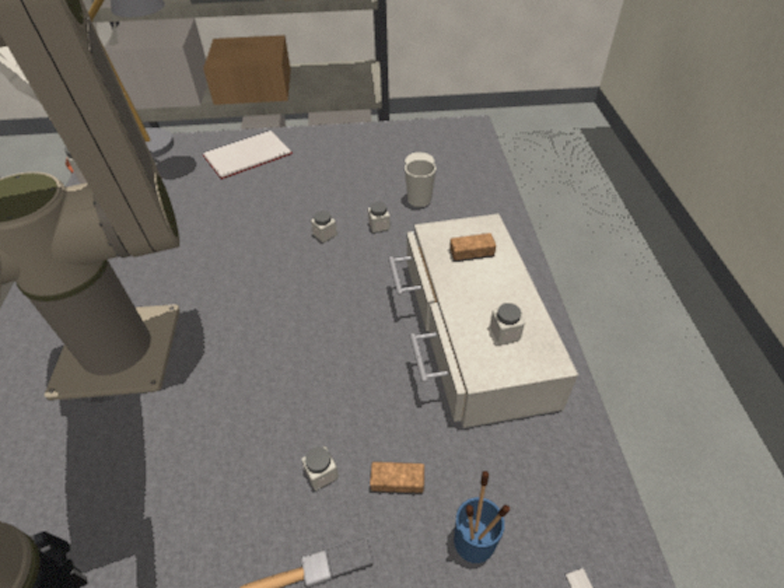

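View pics/top0.png

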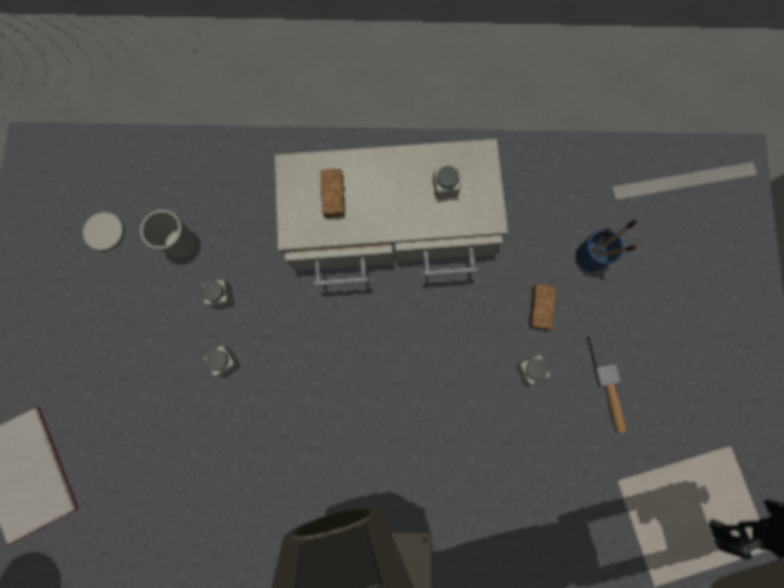

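Both views show the sample jar over the right drawer (−y) and the sample block over the left. Three jars are loose on the table, and I can see one block at top view (543,307). I'll enlarge to measure.

```bash
cat > h.py <<'E'
import numpy as np, cv2
from rig import bot, read_camera
from scipy.spatial.transform import Rotation as Ro
def ray(c,u,v):
    R=np.array(c["R"]);t=np.array(c["t"])
    return -R.T@t, R.T@np.array([(u-c["cx"])/c["fx"],(v-c["cy"])/c["fy"],1])
def p2w(c,u,v,z):
    o,d=ray(c,u,v); return o+d*(z-o[2])/d[2]
def w2p(c,X):
    p=np.array(c["R"])@np.array(X)+c["t"]; return c["fx"]*p[0]/p[2]+c["cx"],c["fy"]*p[1]/p[2]+c["cy"]
def crop(c,u0,v0,u1,v1,s,fn):
    im=c["image"][v0:v1,u0:u1,::-1]; im=cv2.resize(im,None,fx=s,fy=s,interpolation=cv2.INTER_CUBIC)
    for u in range(-(-u0//10)*10,u1,10):
        cv2.putText(im,str(u),((u-u0)*s,8),0,.3,(0,255,255),1); cv2.line(im,((u-u0)*s+s//2,10),((u-u0)*s+s//2,14),(0,255,255),1)
    for v in range(-(-v0//10)*10,v1,10):
        cv2.putText(im,str(v),(0,(v-v0)*s+s//2+4),0,.3,(0,255,255),1)
    im=np.clip(im.astype(float)*1.3,0,255).astype(np.uint8)
    cv2.imwrite("pics/"+fn,im)
# pose relation: give delta in tool axes to reach target pos (m) & yaw of jaw axis
def delta(pos,R):
    o=bot.get_obs(); R0=Ro.from_quat(o["ee_rot"])
    return (R0.inv().apply(np.array(pos)-o["eef_pos"])*1000).round(1),(R0.inv()*R).as_rotvec().round(4)
def down(yaw): # tool z down, tool x at angle yaw in world
    c,s=np.cos(yaw),np.sin(yaw)
    return Ro.from_matrix(np.array([[c,s,0],[s,-c,0],[0,0,-1]]))
E
python3 - <<'E'
from h import *
c=read_camera("top")
crop(c,190,95,370,215,4,"t_unit.png")
crop(c,135,190,175,275,7,"t_jl.png")
crop(c,365,195,405,280,7,"t_r.png")
E
```

```text
(no output)
```

View pics/t_unit.png

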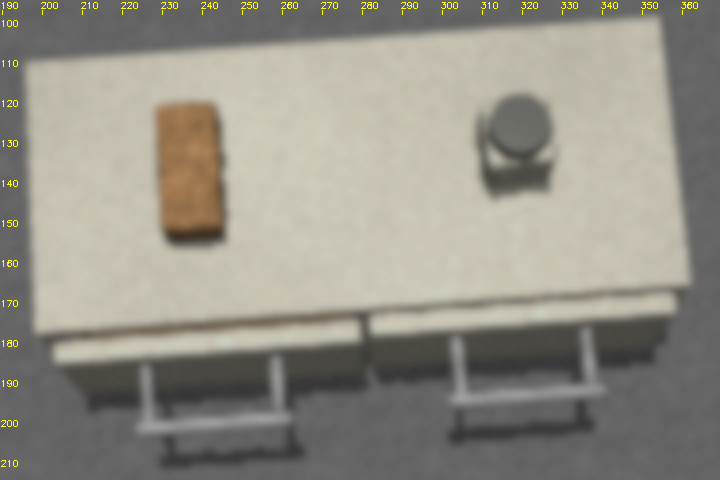

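View pics/t_jl.png

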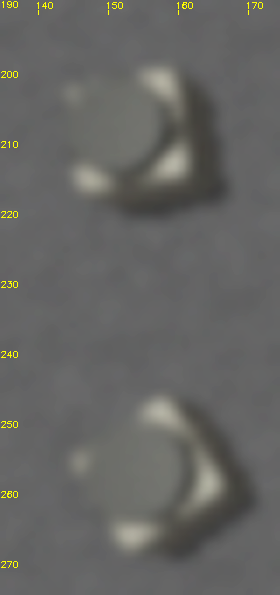

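View pics/t_r.png

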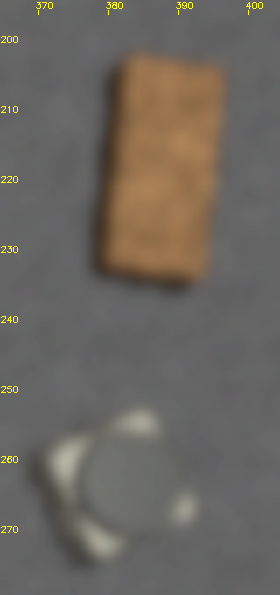

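```bash
python3 - <<'E'
from h import *
c=read_camera("top")
U=[p2w(c,u,v,.116)[:2] for u,v in[(198.75,178.25),(196.25,110.5),(355,99.25),(362.5,166.25)]]
print("unit",np.round(U,4),[np.linalg.norm(U[i]-U[(i+1)%4]).round(4) for i in range(4)])
ctr=np.mean(U,0); d=(U[0]-U[3])+(U[1]-U[2]); yaw=np.arctan2(-d[0],d[1]); print("ctr",ctr,"yaw",np.degrees(yaw))
ex=np.array([np.cos(yaw),np.sin(yaw)]);ey=np.array([-ex[1],ex[0]])
for n,a,b in[("L",(224.5,202),(262.8,199.5)),("R",(302.2,195.2),(341.2,192.2))]:
    A=p2w(c,*a,.087)[:2];B=p2w(c,*b,.087)[:2];m=(A+B)/2
    print(n,"handle",m,np.linalg.norm(A-B),"unit frame",(m-ctr)@ex,(m-ctr)@ey)
def cr(k,o): return (o[0]+k[0]/7-.5+.07,o[1]+k[1]/7-.5+.07)
for n,o,l,cs in[("A",(135,190),(118,127),[(163,66),(190,175),(80,192),(66,85)]),("B",(135,190),(140,468),[(160,395),(217,490),(120,550),(70,462)]),("C",(365,195),(125,480),[(140,406),(195,512),(105,558),(50,455)])]:
    P=[p2w(c,*cr(k,o),.048)[:2] for k in cs]
    print(n,"lid",p2w(c,*cr(l,o),.062)[:2],"body",np.mean(P,0),[np.linalg.norm(P[i]-P[(i+1)%4]).round(4) for i in range(4)],[np.degrees(np.arctan2(*(P[(i+1)%4]-P[i])[::-1])).round(1)%90 for i in range(4)])
P=[p2w(c,*cr(k,(365,195)),.032)[:2] for k in [(120,52),(227,68),(205,280),(103,265)]]
print("blk",np.mean(P,0),[np.linalg.norm(P[i]-P[(i+1)%4]).round(4) for i in range(4)],[np.degrees(np.arctan2(*(P[(i+1)%4]-P[i])[::-1])).round(1)%90 for i in range(4)])
E
```

```text
unit [[ 0.6367  0.1943]
 [ 0.8312  0.2128]
 [ 0.8729 -0.2306]
 [ 0.6783 -0.2476]] [np.float64(0.1954), np.float64(0.4454), np.float64(0.1953), np.float64(0.4438)]
ctr [ 0.75477874 -0.01779548] yaw 5.374663298830969
L handle [0.58276106 0.07391971] 0.10512962499439096 unit frame -0.1626706262830635 0.10742452871099417
R handle [ 0.60648625 -0.14000216] 0.1077202547530351 unit frame -0.15908738543231027 -0.10777912186620454
A lid [0.56294588 0.33400996] body [0.56443483 0.336055  ] [np.float64(0.0469), np.float64(0.0445), np.float64(0.0448), np.float64(0.0398)] [np.float64(18.0), np.float64(10.0), np.float64(12.2), np.float64(12.5)]
B lid [0.42810257 0.31427735] body [0.42635792 0.31798321] [np.float64(0.0449), np.float64(0.0436), np.float64(0.0408), np.float64(0.0431)] [np.float64(34.599999999999994), np.float64(33.400000000000006), np.float64(33.7), np.float64(38.9)]
C lid [ 0.42172188 -0.30750701] body [ 0.42124189 -0.3100614 ] [np.float64(0.0457), np.float64(0.0403), np.float64(0.0446), np.float64(0.0412)] [np.float64(26.30000000000001), np.float64(27.200000000000003), np.float64(27.4), np.float64(28.9)]
blk [ 0.55020138 -0.3348652 ] [np.float64(0.0442), np.float64(0.0885), np.float64(0.0415), np.float64(0.0887)] [np.float64(82.3), np.float64(82.1), np.float64(82.6), np.float64(83.8)]
```

```bash
python3 - <<'E'
from h import *
c=read_camera("side")
crop(c,270,150,410,300,5,"s_unit.png")
y=np.radians(5.37);ex=np.array([np.cos(y),np.sin(y)]);ey=np.array([-ex[1],ex[0]])
for n,m in(("L",[.5828,.0739]),("R",[.6065,-.14])):
    for s in(-.05,.05): print(n,np.round(w2p(c,[*(np.array(m)+s*ey),.083]),1))
for n,m in(("A",[.5635,.334]),("B",[.4275,.315]),("C",[.4217,-.308])): print(n,np.round(w2p(c,[*m,.062]),1))
print(np.round(w2p(c,[.5502,-.3349,.032]),1))
crop(c,200,130,300,180,7,"s_j.png")
crop(c,200,310,320,360,6,"s_c.png")
E
```

```text
L [284.4 209.3]
L [278.3 185.5]
R [301.6 271.3]
R [293.6 240.3]
A [269.3 147.9]
B [229.6 154.1]
C [226.1 326.4]
[282.8 337.9]
```

View pics/s_unit.png

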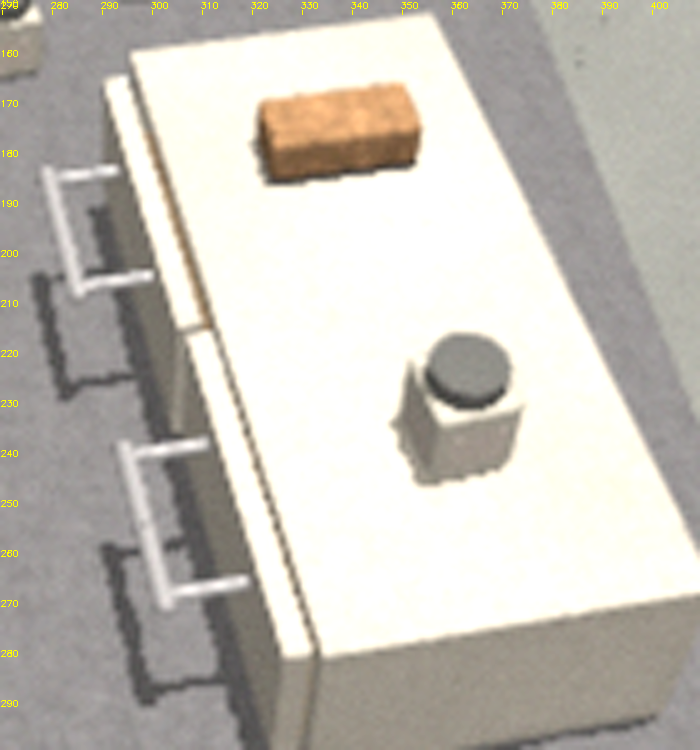

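View pics/s_j.png

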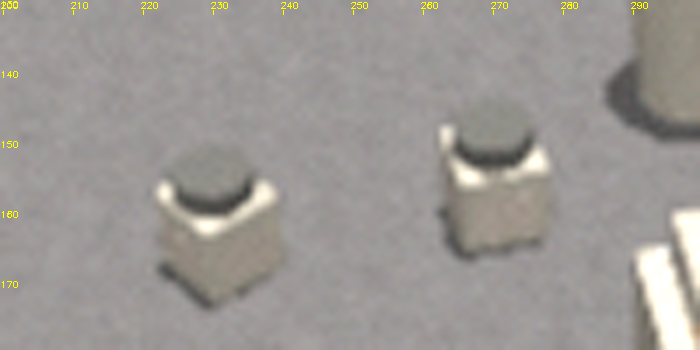

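View pics/s_c.png

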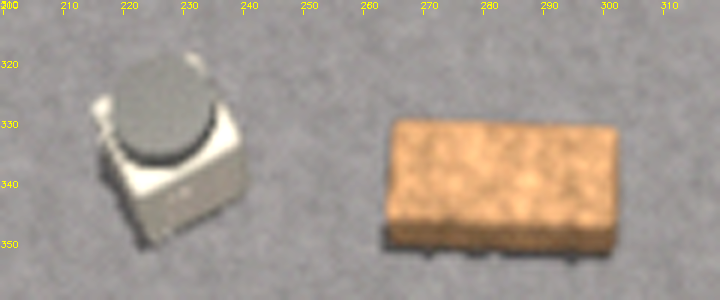

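```bash
python3 - <<'E'
from h import *
print(delta([.5825,.0735,.18],down(np.radians(5.4))))
E
```

```text
(array([-475.5, -573.8,   51.2]), array([-7.0000e-04,  7.0000e-04, -1.3263e+00]))
```

```bash
python3 -m pendant '[{"dp":[-475,-574,20],"twist":[0,0,-1.326],"fingers":40},{"dp":[-475,-574,20],"twist":[0,0,-1.326],"fingers":40},{"dp":[-475,-574,20],"twist":[0,0,-1.326],"fingers":40},{"dp":[-475,-574,20],"twist":[0,0,-1.326],"fingers":40},{"dp":[-475,-574,20],"twist":[0,0,-1.326],"fingers":40},{"dp":[-475,-574,20],"twist":[0,0,-1.326],"fingers":40},{"dp":[-475,-574,20],"twist":[0,0,-1.326],"fingers":40},{"dp":[-475,-574,20],"twist":[0,0,-1.326],"fingers":40},{"dp":[-475,-574,20],"twist":[0,0,-1.326],"fingers":40},{"dp":[-475,-574,20],"twist":[0,0,-1.326],"fingers":40},{"dp":[-475,-574,20],"twist":[0,0,-1.326],"fingers":40},{"dp":[-475,-574,20],"twist":[0,0,-1.326],"fingers":40}]'
python3 - <<'E'
from h import *
print(delta([.5825,.0735,.18],down(np.radians(5.4))))
E
```

```text
t: 1.45
eef_pos: [0.5089, -0.0496, 0.2153]
ee_rot: [0.999, 0.047, 0.0, 0.0]
force: [1.1, -0.7, 0.1]
grip_width: 0.0404
(array([  84.8, -115.7,   35.3]), array([ 0.0003, -0.0006, -0.0001]))
```

```bash
python3 -m pendant '[{"dp":[85,-116,35],"twist":[0,0,0],"fingers":40},{"dp":[85,-116,35],"twist":[0,0,0],"fingers":40},{"dp":[85,-116,35],"twist":[0,0,0],"fingers":40},{"dp":[85,-116,35],"twist":[0,0,0],"fingers":40},{"dp":[85,-116,35],"twist":[0,0,0],"fingers":40}]'
python3 - <<'E'
from h import *
c=read_camera("side");cv2.imwrite("pics/s1.png",cv2.resize(c["image"][:,:,::-1],None,fx=1.4,fy=1.4))
c=read_camera("top");cv2.imwrite("pics/t1.png",cv2.resize(c["image"][:,:,::-1],None,fx=1.4,fy=1.4))
E
```

```text
t: 1.95
eef_pos: [0.5815, 0.0727, 0.1791]
ee_rot: [0.999, 0.048, -0.001, 0.0]
force: [-0.4, 0.0, -0.0]
grip_width: 0.0401
```

View pics/s1.png

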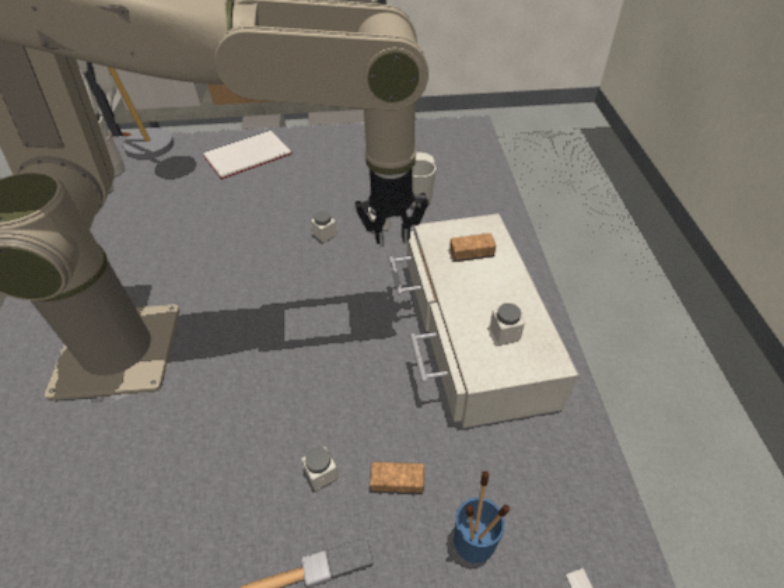

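View pics/t1.png

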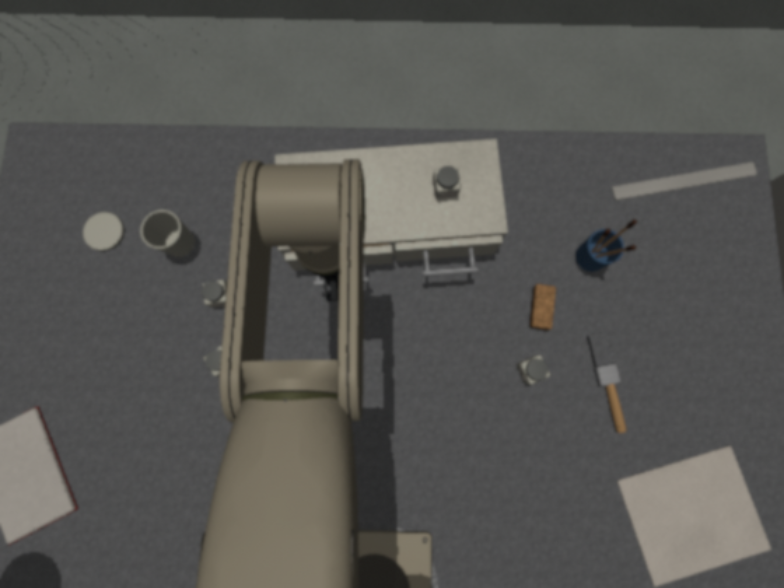

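The table is clear apart from three jars, one block and the bystanders. The gripper is now above the left handle, so I'll go down and grip it to shut the drawer that stands ajar.

```bash
python3 -m pendant '[{"dp":[1,-1,20],"twist":[0,0,0],"fingers":40},{"dp":[1,-1,40],"twist":[0,0,0],"fingers":40},{"dp":[1,-1,60],"twist":[0,0,0],"fingers":40},{"dp":[1,-1,75],"twist":[0,0,0],"fingers":40},{"dp":[1,-1,90],"twist":[0,0,0],"fingers":40},{"dp":[1,-1,105],"twist":[0,0,0],"fingers":40},{"dp":[1,-1,115],"twist":[0,0,0],"fingers":40},{"dp":[1,-1,115],"twist":[0,0,0],"fingers":40}]' 40
python3 -m pendant '[{"dp":[0,0,0],"twist":[0,0,0],"fingers":5},{"dp":[0,0,0],"twist":[0,0,0],"fingers":5},{"dp":[0,0,0],"twist":[0,0,0],"fingers":5},{"dp":[0,0,0],"twist":[0,0,0],"fingers":5},{"dp":[0,0,0],"twist":[0,0,0],"fingers":5}]'
```

```text
t: 2.85
eef_pos: [0.5815, 0.0728, 0.0633]
ee_rot: [0.999, 0.047, -0.001, -0.0]
force: [-0.2, 0.1, 0.6]
grip_width: 0.0402
t: 3.35
eef_pos: [0.5837, 0.073, 0.0663]
ee_rot: [0.999, 0.047, 0.001, -0.0]
force: [1.4, 1.2, 4.3]
grip_width: 0.0095
```

```bash
python3 -m pendant '[{"dp":[2,0,0],"twist":[0,0,0],"fingers":5},{"dp":[4,0,0],"twist":[0,0,0],"fingers":5},{"dp":[5,0,0],"twist":[0,0,0],"fingers":5},{"dp":[6,0,0],"twist":[0,0,0],"fingers":5},{"dp":[6,0,0],"twist":[0,0,0],"fingers":5}]'
```

```text
t: 3.85
eef_pos: [0.5895, 0.0736, 0.0663]
ee_rot: [0.999, 0.047, 0.001, -0.0]
force: [-0.4, 0.7, 7.1]
grip_width: 0.0093
```

```bash
python3 -m pendant '[{"dp":[1,0,0],"twist":[0,0,0],"fingers":5},{"dp":[2,0,0],"twist":[0,0,0],"fingers":5},{"dp":[3,0,0],"twist":[0,0,0],"fingers":5},{"dp":[4,0,0],"twist":[0,0,0],"fingers":5},{"dp":[4,0,0],"twist":[0,0,0],"fingers":5}]'
```

```text
t: 4.35
eef_pos: [0.5907, 0.0737, 0.0661]
ee_rot: [0.999, 0.047, -0.002, 0.0]
force: [-17.1, -1.7, 18.9]
grip_width: 0.0096
```

```bash
python3 -m pendant '[{"dp":[-3,0,0],"twist":[0,0,0],"fingers":40},{"dp":[-3,0,0],"twist":[0,0,0],"fingers":40},{"dp":[-3,0,0],"twist":[0,0,0],"fingers":40},{"dp":[-3,0,0],"twist":[0,0,0],"fingers":40},{"dp":[-3,0,-40],"twist":[0,0,0],"fingers":40},{"dp":[-3,0,-80],"twist":[0,0,0],"fingers":40},{"dp":[-3,0,-110],"twist":[0,0,0],"fingers":40}]'
python3 - <<'E'
from h import *
print(delta([.6065,-.140,.17],down(np.radians(5.4))))
E
```

```text
t: 5.05
eef_pos: [0.5904, 0.0736, 0.1776]
ee_rot: [0.999, 0.047, 0.001, 0.0]
force: [1.3, 0.6, -0.2]
grip_width: 0.0401
(array([ -4.1, 214.1,   7.6]), array([ 0.0001, -0.0018, -0.0003]))
```

```bash
python3 -m pendant '[{"dp":[-3,214,5],"twist":[0,0,0],"fingers":40},{"dp":[-3,214,5],"twist":[0,0,0],"fingers":40},{"dp":[-3,214,5],"twist":[0,0,0],"fingers":40},{"dp":[-3,214,5],"twist":[0,0,0],"fingers":40},{"dp":[-3,214,5],"twist":[0,0,0],"fingers":40},{"dp":[-3,214,5],"twist":[0,0,0],"fingers":40},{"dp":[-3,214,40],"twist":[0,0,0],"fingers":40},{"dp":[-3,214,70],"twist":[0,0,0],"fingers":40},{"dp":[-3,214,90],"twist":[0,0,0],"fingers":40},{"dp":[-3,214,105],"twist":[0,0,0],"fingers":40},{"dp":[-3,214,114],"twist":[0,0,0],"fingers":40},{"dp":[-3,214,114],"twist":[0,0,0],"fingers":40}]'
python3 -m pendant '[{"dp":[0,0,0],"twist":[0,0,0],"fingers":5},{"dp":[0,0,0],"twist":[0,0,0],"fingers":5},{"dp":[0,0,0],"twist":[0,0,0],"fingers":5},{"dp":[0,0,0],"twist":[0,0,0],"fingers":5},{"dp":[0,0,0],"twist":[0,0,0],"fingers":5}]' 60
```

```text
t: 6.25
eef_pos: [0.6066, -0.1389, 0.0605]
ee_rot: [0.999, 0.047, -0.0, -0.0]
force: [0.2, -0.3, 0.5]
grip_width: 0.0402
t: 6.75
eef_pos: [0.608, -0.14, 0.0628]
ee_rot: [0.999, 0.047, 0.001, 0.0]
force: [1.1, 1.7, 6.7]
grip_width: 0.0088
```

```bash
python3 -m pendant '[{"dp":[-5,0,0],"twist":[0,0,0],"fingers":5},{"dp":[-15,0,0],"twist":[0,0,0],"fingers":5},{"dp":[-30,0,0],"twist":[0,0,0],"fingers":5},{"dp":[-45,0,0],"twist":[0,0,0],"fingers":5},{"dp":[-60,0,0],"twist":[0,0,0],"fingers":5},{"dp":[-75,0,0],"twist":[0,0,0],"fingers":5},{"dp":[-90,0,0],"twist":[0,0,0],"fingers":5},{"dp":[-105,0,0],"twist":[0,0,0],"fingers":5},{"dp":[-120,0,0],"twist":[0,0,0],"fingers":5},{"dp":[-132,0,0],"twist":[0,0,0],"fingers":5},{"dp":[-140,0,0],"twist":[0,0,0],"fingers":5},{"dp":[-144,0,0],"twist":[0,0,0],"fingers":5}]'
python3 -m pendant '[{"dp":[-2,0,0],"twist":[0,0,0],"fingers":5},{"dp":[-4,0,0],"twist":[0,0,0],"fingers":5},{"dp":[-6,0,0],"twist":[0,0,0],"fingers":5},{"dp":[-6,0,0],"twist":[0,0,0],"fingers":5}]'
```

```text
t: 7.95
eef_pos: [0.464, -0.1537, 0.0628]
ee_rot: [0.999, 0.047, 0.001, 0.0]
force: [2.0, 2.7, 8.4]
grip_width: 0.0092
t: 8.35
eef_pos: [0.4615, -0.154, 0.0629]
ee_rot: [0.999, 0.047, 0.005, 0.001]
force: [20.3, 3.1, -5.8]
grip_width: 0.0093
```

```bash
python3 -m pendant '[{"dp":[4,0,0],"twist":[0,0,0],"fingers":35},{"dp":[4,0,0],"twist":[0,0,0],"fingers":35},{"dp":[4,0,0],"twist":[0,0,0],"fingers":35},{"dp":[4,0,0],"twist":[0,0,0],"fingers":35},{"dp":[4,0,-40],"twist":[0,0,0],"fingers":35},{"dp":[4,0,-80],"twist":[0,0,0],"fingers":35},{"dp":[4,0,-110],"twist":[0,0,0],"fingers":35},{"dp":[4,0,-110],"twist":[0,0,0],"fingers":35}]'
python3 - <<'E'
from h import *
for y in(26,27.5): print(delta([.4217,-.308,.13],down(np.radians(y))))
c=read_camera("side");crop(c,230,180,370,320,5,"s2.png")
E
```

```text
t: 9.15
eef_pos: [0.4641, -0.1549, 0.1766]
ee_rot: [0.999, 0.047, 0.004, 0.002]
force: [0.5, 1.1, -0.5]
grip_width: 0.035
(array([-56.9, 148.3,  46.8]), array([ 0.0056, -0.0063, -0.36  ]))
(array([-56.9, 148.3,  46.8]), array([ 0.0057, -0.0063, -0.3861]))
```

View pics/s2.png

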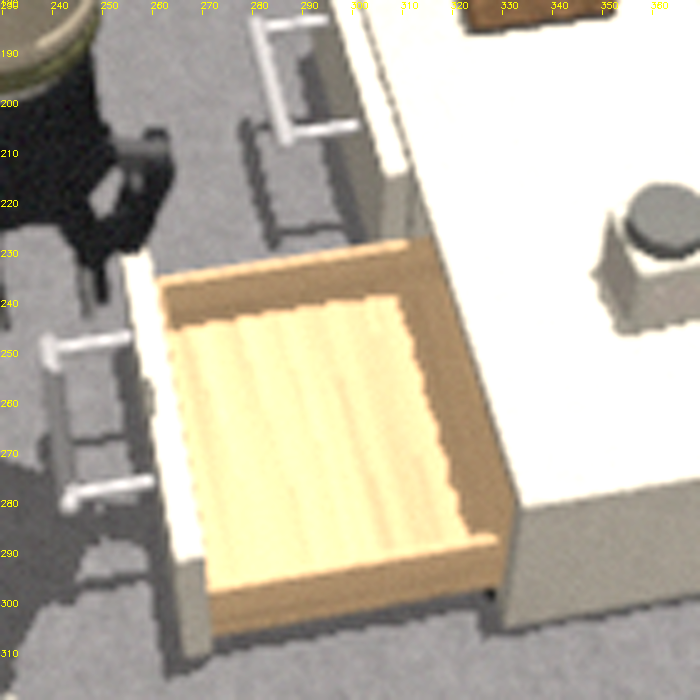

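```bash
python3 - <<'E'
from h import *
c=read_camera("side")
y=np.radians(5.37);ex=np.array([np.cos(y),np.sin(y)]);ey=np.array([-ex[1],ex[0]])
f=lambda u,v,z:(lambda p:(p.round(4),round(p@ex,4),round(p@ey,4)))(p2w(c,230+u/5,180+v/5,z)[:2])
print("inner top far",f(151,250,.106)); print("inner top near",f(203,557,.106))
print("outer top",f(124,255,.106),f(178,562,.106))
print("unit corner",f(522,505,.116)); print("unit edge up",f(372,60,.116),f(412,170,.116))
print("floor corners",f(168,328,.022),f(208,590,.022))
print("wall tops near/far",f(495,540,.062),f(210,595,.062),f(165,280,.062),f(405,243,.062))
print("handle", np.array([.4625,-.154])@ex,np.array([.4625,-.154])@ey)
E
```

```text
inner top far (array([ 0.5151, -0.0647]), np.float64(0.5067), np.float64(-0.1127))
inner top near (array([ 0.5301, -0.2525]), np.float64(0.5041), np.float64(-0.301))
outer top (array([ 0.5006, -0.0667]), np.float64(0.4922), np.float64(-0.1133)) (array([ 0.5183, -0.254 ]), np.float64(0.4923), np.float64(-0.3014))
unit corner (array([ 0.6811, -0.2456]), np.float64(0.6551), np.float64(-0.3082))
unit edge up (array([0.6483, 0.0549]), np.float64(0.6506), np.float64(-0.006)) (array([ 0.6592, -0.0312]), np.float64(0.6534), np.float64(-0.0928))
floor corners (array([ 0.5203, -0.0535]), np.float64(0.513), np.float64(-0.102)) (array([ 0.5314, -0.2224]), np.float64(0.5082), np.float64(-0.2711))
wall tops near/far (array([ 0.6748, -0.2314]), np.float64(0.6502), np.float64(-0.2935)) (array([ 0.5321, -0.2479]), np.float64(0.5066), np.float64(-0.2966)) (array([ 0.5209, -0.0506]), np.float64(0.5139), np.float64(-0.0991)) (array([ 0.6567, -0.0377]), np.float64(0.6503), np.float64(-0.099))
handle 0.44605773328301507 -0.1966081091369799
```

```bash
python3 -m pendant '[{"dp":[-57,148,10],"twist":[0.005,-0.006,-0.38],"fingers":72},{"dp":[-57,148,10],"twist":[0.005,-0.006,-0.38],"fingers":72},{"dp":[-57,148,10],"twist":[0.005,-0.006,-0.38],"fingers":72},{"dp":[-57,148,10],"twist":[0.005,-0.006,-0.38],"fingers":72},{"dp":[-57,148,47],"twist":[0.005,-0.006,-0.38],"fingers":72},{"dp":[-57,148,47],"twist":[0.005,-0.006,-0.38],"fingers":72}]'
python3 - <<'E'
from h import *
print(delta([.4217,-.308,.012],down(np.radians(27))))
c=read_camera("side");crop(c,180,260,300,370,5,"s3.png")
E
```

```text
t: 9.85
eef_pos: [0.4146, -0.3039, 0.1176]
ee_rot: [0.972, 0.234, -0.006, -0.007]
force: [-1.0, 1.8, -1.6]
grip_width: 0.072
(array([  5.4,   8.6, 105.4]), array([-0.0164,  0.009 ,  0.0009]))
```

View pics/s3.png

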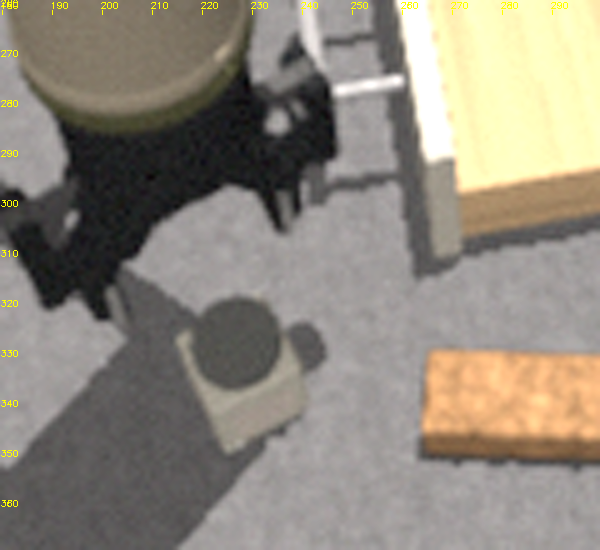

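```bash
python3 -m pendant '[{"dp":[0,0,0],"twist":[0,0,0],"fingers":72},{"dp":[0,0,0],"twist":[0,0,0],"fingers":72}]'
python3 - <<'E'
from h import *
print(delta([.4217,-.308,.012],down(np.radians(27))))
E
```

```text
t: 10.1
eef_pos: [0.4193, -0.3061, 0.1253]
ee_rot: [0.972, 0.235, -0.003, -0.002]
force: [-0.9, 0.4, -0.6]
grip_width: 0.0721
(array([  1.7,   3.3, 113.3]), array([-0.0048,  0.0044,  0.0036]))
```

```bash
python3 -m pendant '[{"dp":[0,1,25],"twist":[0,0,0],"fingers":72},{"dp":[0,1,50],"twist":[0,0,0],"fingers":72},{"dp":[0,1,75],"twist":[0,0,0],"fingers":72},{"dp":[0,1,95],"twist":[0,0,0],"fingers":72},{"dp":[0,1,110],"twist":[0,0,0],"fingers":72},{"dp":[0,1,116],"twist":[0,0,0],"fingers":72},{"dp":[0,1,116],"twist":[0,0,0],"fingers":72}]'
python3 - <<'E'
from h import *
print(delta([.4217,-.308,.012],down(np.radians(27))))
E
```

```text
t: 10.8
eef_pos: [0.4184, -0.3065, 0.0081]
ee_rot: [0.972, 0.235, -0.003, -0.003]
force: [-0.7, -0.1, 0.8]
grip_width: 0.0719
(array([ 2.3,  2.8, -3.9]), array([-0.0064,  0.0051,  0.0032]))
```

```bash
python3 -m pendant '[{"dp":[2,3,-4],"twist":[-0.006,0.005,0],"fingers":72},{"dp":[2,3,-4],"twist":[-0.006,0.005,0],"fingers":40},{"dp":[2,3,-4],"twist":[-0.006,0.005,0],"fingers":40},{"dp":[2,3,-4],"twist":[-0.006,0.005,0],"fingers":40},{"dp":[2,3,-4],"twist":[-0.006,0.005,0],"fingers":40},{"dp":[2,3,-4],"twist":[-0.006,0.005,0],"fingers":40}]' 40
python3 - <<'E'
from h import *
y=np.radians(5.37);ex=np.array([np.cos(y),np.sin(y)]);ey=np.array([-ex[1],ex[0]])
for b in(-.257,-.197,-.137):
    p=.578*ex+b*ey; print(p.round(4))
p=.578*ex-.257*ey
print(delta([*p,.16],down(y)))
E
```

```text
t: 11.4
eef_pos: [0.4226, -0.3095, 0.0139]
ee_rot: [0.972, 0.235, 0.001, 0.001]
force: [0.2, 0.5, 7.3]
grip_width: 0.0461
[ 0.5995 -0.2018]
[ 0.5939 -0.142 ]
[ 0.5883 -0.0823]
(array([ 206.8,  -14.7, -145.9]), array([ 0.0025, -0.0017,  0.3802]))
```

```bash
python3 -m pendant '[{"dp":[0,0,-15],"twist":[0,0,0],"fingers":40},{"dp":[0,0,-40],"twist":[0,0,0],"fingers":40},{"dp":[0,0,-80],"twist":[0,0,0],"fingers":40},{"dp":[0,0,-115],"twist":[0,0,0],"fingers":40},{"dp":[0,0,-140],"twist":[0,0,0],"fingers":40},{"dp":[0,0,-140],"twist":[0,0,0],"fingers":40}]' 60
python3 -m pendant '[{"dp":[30,0,0],"twist":[0,0,0.08],"fingers":40},{"dp":[65,-3,0],"twist":[0,0,0.2],"fingers":40},{"dp":[100,-6,0],"twist":[0,0,0.3],"fingers":40},{"dp":[135,-9,0],"twist":[0,0,0.38],"fingers":40},{"dp":[170,-12,0],"twist":[0,0,0.38],"fingers":40},{"dp":[195,-15,0],"twist":[0,0,0.38],"fingers":40},{"dp":[207,-15,0],"twist":[0,0,0.38],"fingers":40},{"dp":[207,-15,0],"twist":[0,0,0.38],"fingers":40}]'
python3 - <<'E'
from h import *
y=np.radians(5.37);ex=np.array([np.cos(y),np.sin(y)]);ey=np.array([-ex[1],ex[0]])
p=.578*ex-.257*ey
print(delta([*p,.038],down(y)))
c=read_camera("side");crop(c,230,180,370,320,5,"s4.png")
E
```

```text
t: 12.0
eef_pos: [0.4237, -0.3105, 0.1582]
ee_rot: [0.972, 0.235, 0.003, 0.004]
force: [0.3, -1.0, -0.1]
grip_width: 0.0454
t: 12.8
eef_pos: [0.5991, -0.1998, 0.1514]
ee_rot: [0.999, 0.048, -0.001, -0.0]
force: [-0.2, -0.1, -1.1]
grip_width: 0.0456
(array([  0.4,   2.1, 113.4]), array([-0.0006,  0.001 ,  0.002 ]))
```

View pics/s4.png

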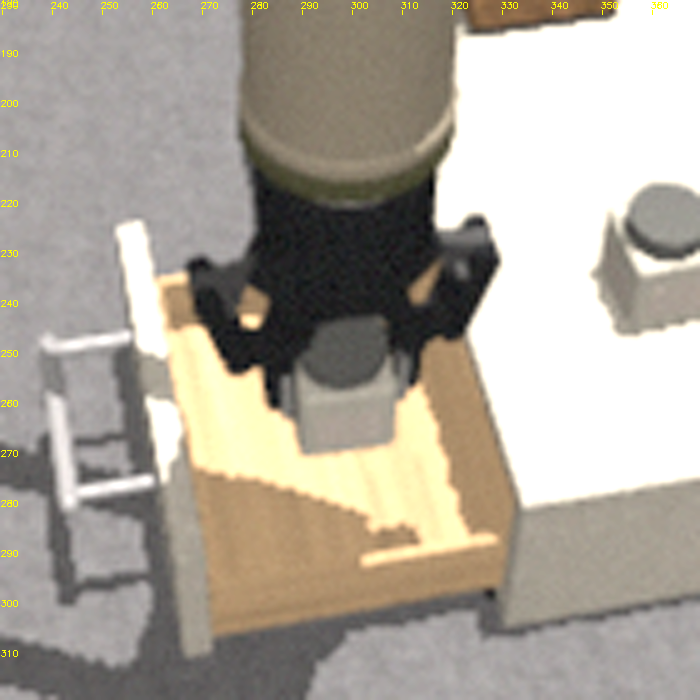

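```bash
python3 -m pendant '[{"dp":[0,2,30],"twist":[0,0,0],"fingers":40},{"dp":[0,2,60],"twist":[0,0,0],"fingers":40},{"dp":[0,2,85],"twist":[0,0,0],"fingers":40},{"dp":[0,2,100],"twist":[0,0,0],"fingers":40},{"dp":[0,2,108],"twist":[0,0,0],"fingers":40},{"dp":[0,2,112],"twist":[0,0,0],"fingers":40},{"dp":[0,2,114],"twist":[0,0,0],"fingers":40},{"dp":[0,2,115],"twist":[0,0,0],"fingers":40}]'
```

```text
t: 13.65
eef_pos: [0.5998, -0.2031, 0.0384]
ee_rot: [0.999, 0.047, 0.001, 0.0]
force: [0.3, -0.1, -1.2]
grip_width: 0.0454
```

```bash
python3 -m pendant '[{"dp":[0,0,1],"twist":[0,0,0],"fingers":40},{"dp":[0,0,2],"twist":[0,0,0],"fingers":40},{"dp":[0,0,3],"twist":[0,0,0],"fingers":40},{"dp":[0,0,3],"twist":[0,0,0],"fingers":40}]'
```

```text
t: 14.05
eef_pos: [0.6003, -0.2027, 0.036]
ee_rot: [0.999, 0.047, 0.001, 0.0]
force: [-1.0, 1.7, 6.7]
grip_width: 0.0455
```

```bash
python3 -m pendant '[{"dp":[0,0,-1],"twist":[0,0,0],"fingers":64},{"dp":[0,0,-1],"twist":[0,0,0],"fingers":64},{"dp":[0,0,-1],"twist":[0,0,0],"fingers":64},{"dp":[0,0,-15],"twist":[0,0,0],"fingers":64},{"dp":[0,0,-50],"twist":[0,0,0],"fingers":64},{"dp":[0,0,-95],"twist":[0,0,0],"fingers":64},{"dp":[0,0,-140],"twist":[0,0,0],"fingers":64},{"dp":[-20,-40,-150],"twist":[0,0,0],"fingers":64},{"dp":[-40,-80,-150],"twist":[0,0,0],"fingers":64}]'
python3 - <<'E'
from h import *
print(delta([.4275,.315,.13],down(np.radians(34))))
c=read_camera("side");crop(c,200,130,340,310,4,"s5.png")
c=read_camera("top");crop(c,130,180,400,290,3,"t5.png")
E
```

```text
t: 14.95
eef_pos: [0.5535, -0.1274, 0.1893]
ee_rot: [0.999, 0.046, 0.004, 0.001]
force: [0.4, -0.0, 0.9]
grip_width: 0.0641
(array([ -85.2, -452.3,   57.3]), array([ 0.0047, -0.0063, -0.5013]))
```

View pics/s5.png

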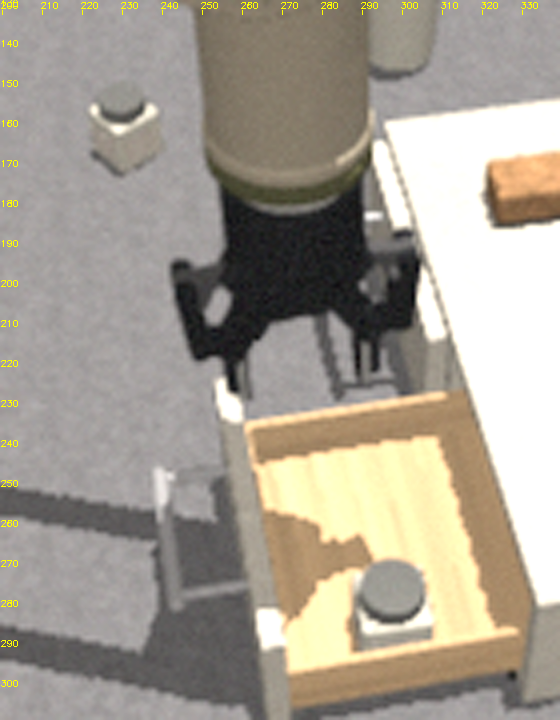

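View pics/t5.png

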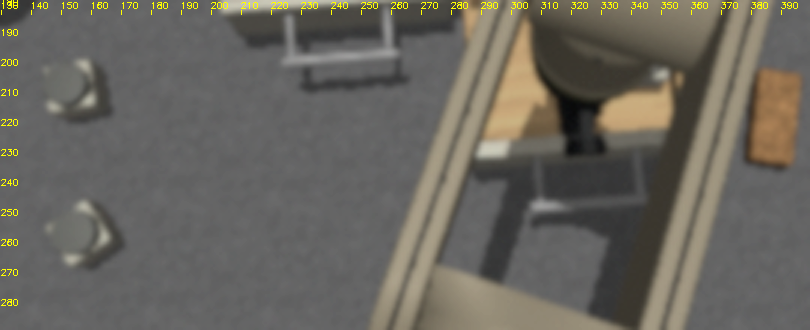

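Jar C stands upright in the drawer, and jars A and B haven't moved. B is next.

```bash
python3 -m pendant '[{"dp":[-85,-452,0],"twist":[0,0,-0.5],"fingers":72},{"dp":[-85,-452,0],"twist":[0,0,-0.5],"fingers":72},{"dp":[-85,-452,0],"twist":[0,0,-0.5],"fingers":72},{"dp":[-85,-452,0],"twist":[0,0,-0.5],"fingers":72},{"dp":[-85,-452,0],"twist":[0,0,-0.5],"fingers":72},{"dp":[-85,-452,0],"twist":[0,0,-0.5],"fingers":72},{"dp":[-85,-452,0],"twist":[0,0,-0.5],"fingers":72},{"dp":[-85,-452,0],"twist":[0,0,-0.5],"fingers":72},{"dp":[-85,-452,0],"twist":[0,0,-0.5],"fingers":72},{"dp":[-85,-452,57],"twist":[0,0,-0.5],"fingers":72},{"dp":[-85,-452,57],"twist":[0,0,-0.5],"fingers":72},{"dp":[-85,-452,57],"twist":[0,0,-0.5],"fingers":72}]'
python3 - <<'E'
from h import *
print(delta([.4275,.315,.014],down(np.radians(34))))
c=read_camera("side");crop(c,190,100,290,190,6,"s6.png")
E
```

```text
t: 16.25
eef_pos: [0.4232, 0.3143, 0.1257]
ee_rot: [0.956, 0.293, -0.002, 0.001]
force: [-0.9, 0.4, -0.5]
grip_width: 0.072
(array([  4.5,   1.8, 111.6]), array([0.0002, 0.0046, 0.0014]))
```

View pics/s6.png

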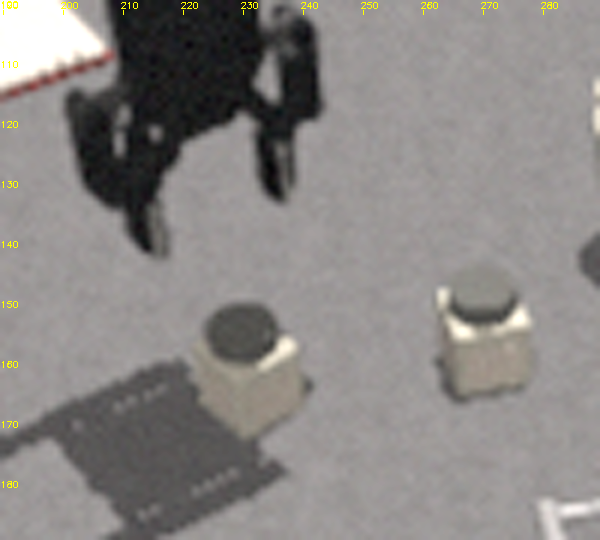

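```bash
python3 -m pendant '[{"dp":[4,1,25],"twist":[0,0.003,0],"fingers":72},{"dp":[4,1,50],"twist":[0,0.003,0],"fingers":72},{"dp":[4,1,75],"twist":[0,0.003,0],"fingers":72},{"dp":[4,1,95],"twist":[0,0.003,0],"fingers":72},{"dp":[4,1,106],"twist":[0,0.003,0],"fingers":72},{"dp":[4,1,110],"twist":[0,0.003,0],"fingers":72},{"dp":[4,1,110],"twist":[0,0.003,0],"fingers":40},{"dp":[4,1,110],"twist":[0,0.003,0],"fingers":40},{"dp":[4,1,110],"twist":[0,0.003,0],"fingers":40},{"dp":[4,1,110],"twist":[0,0.003,0],"fingers":40},{"dp":[4,1,110],"twist":[0,0.003,0],"fingers":40}]'
```

```text
t: 17.4
eef_pos: [0.43, 0.3174, 0.0192]
ee_rot: [0.956, 0.293, 0.003, -0.001]
force: [1.5, -0.9, 7.0]
grip_width: 0.045
```

```bash
python3 -m pendant '[{"dp":[0,0,-15],"twist":[0,0,0],"fingers":40},{"dp":[0,0,-40],"twist":[0,0,0],"fingers":40},{"dp":[0,0,-80],"twist":[0,0,0],"fingers":40},{"dp":[0,0,-115],"twist":[0,0,0],"fingers":40},{"dp":[0,0,-150],"twist":[0,0,0],"fingers":40},{"dp":[0,0,-150],"twist":[0,0,0],"fingers":40}]' 60
python3 - <<'E'
from h import *
y=np.radians(5.37);ex=np.array([np.cos(y),np.sin(y)]);ey=np.array([-ex[1],ex[0]])
p=.578*ex-.197*ey
print(delta([*p,.16],down(y)))
E
```

```text
t: 18.0
eef_pos: [0.4311, 0.3184, 0.1748]
ee_rot: [0.956, 0.293, 0.007, -0.002]
force: [1.0, 1.0, -0.9]
grip_width: 0.0451
(array([-123.1,  472.7,   13.3]), array([-0.003 , -0.0136,  0.5005]))
```

```bash
python3 -m pendant '[{"dp":[-123,473,8],"twist":[0,0,0.5],"fingers":40},{"dp":[-123,473,8],"twist":[0,0,0.5],"fingers":40},{"dp":[-123,473,8],"twist":[0,0,0.5],"fingers":40},{"dp":[-123,473,8],"twist":[0,0,0.5],"fingers":40},{"dp":[-123,473,8],"twist":[0,0,0.5],"fingers":40},{"dp":[-123,473,8],"twist":[0,0,0.5],"fingers":40},{"dp":[-123,473,8],"twist":[0,0,0.5],"fingers":40},{"dp":[-123,473,8],"twist":[0,0,0.5],"fingers":40},{"dp":[-123,473,8],"twist":[0,0,0.5],"fingers":40},{"dp":[-123,473,8],"twist":[0,0,0.5],"fingers":40},{"dp":[-123,473,8],"twist":[0,0,0.5],"fingers":40},{"dp":[-123,473,8],"twist":[0,0,0.5],"fingers":40}]'
python3 - <<'E'
from h import *
y=np.radians(5.37);ex=np.array([np.cos(y),np.sin(y)]);ey=np.array([-ex[1],ex[0]])
p=.578*ex-.197*ey
print(delta([*p,.042],down(y)))
c=read_camera("side");crop(c,230,180,370,320,4,"s7.png")
E
```

```text
t: 19.2
eef_pos: [0.5904, -0.145, 0.1583]
ee_rot: [0.999, 0.046, 0.001, -0.001]
force: [0.0, 0.1, -1.6]
grip_width: 0.045
(array([  3.6,  -2.3, 116.4]), array([-0.0024, -0.0015, -0.0016]))
```

View pics/s7.png

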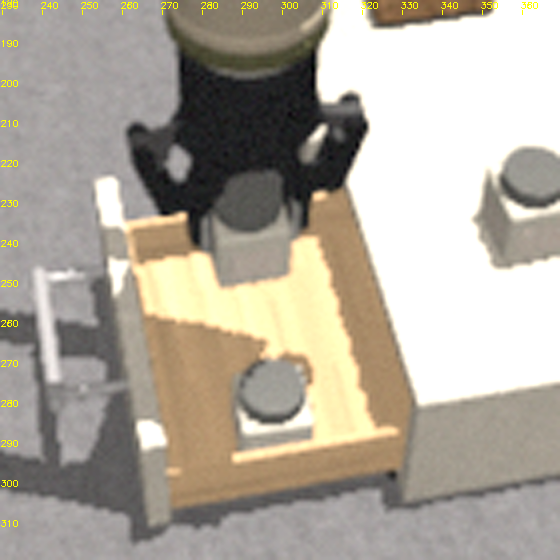

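```bash
python3 -m pendant '[{"dp":[3,-2,30],"twist":[0,0,0],"fingers":40},{"dp":[3,-2,60],"twist":[0,0,0],"fingers":40},{"dp":[3,-2,85],"twist":[0,0,0],"fingers":40},{"dp":[3,-2,100],"twist":[0,0,0],"fingers":40},{"dp":[3,-2,108],"twist":[0,0,0],"fingers":40},{"dp":[3,-2,113],"twist":[0,0,0],"fingers":40},{"dp":[3,-2,116],"twist":[0,0,0],"fingers":40},{"dp":[3,-2,118],"twist":[0,0,0],"fingers":40},{"dp":[3,-2,118],"twist":[0,0,0],"fingers":40}]'
```

```text
t: 20.15
eef_pos: [0.5945, -0.1421, 0.0415]
ee_rot: [0.999, 0.047, 0.002, -0.001]
force: [1.5, -0.0, -2.5]
grip_width: 0.0452
```

```bash
python3 -m pendant '[{"dp":[0,0,1],"twist":[0,0,0],"fingers":40},{"dp":[0,0,2],"twist":[0,0,0],"fingers":40},{"dp":[0,0,2],"twist":[0,0,0],"fingers":40}]'
```

```text
t: 20.45
eef_pos: [0.5957, -0.1421, 0.0412]
ee_rot: [0.999, 0.047, 0.003, -0.0]
force: [-1.6, 2.9, 7.8]
grip_width: 0.045
```

```bash
python3 -m pendant '[{"dp":[0,0,-1],"twist":[0,0,0],"fingers":64},{"dp":[0,0,-1],"twist":[0,0,0],"fingers":64},{"dp":[0,0,-1],"twist":[0,0,0],"fingers":64},{"dp":[0,0,-15],"twist":[0,0,0],"fingers":64},{"dp":[0,0,-50],"twist":[0,0,0],"fingers":64},{"dp":[0,0,-95],"twist":[0,0,0],"fingers":64},{"dp":[0,0,-140],"twist":[0,0,0],"fingers":64},{"dp":[-20,-40,-150],"twist":[0,0,0],"fingers":64},{"dp":[-40,-80,-150],"twist":[0,0,0],"fingers":64}]'
python3 - <<'E'
from h import *
print(delta([.563,.3345,.14],down(np.radians(12))))
c=read_camera("side");crop(c,200,130,340,310,4,"s8.png")
E
```

```text
t: 21.35
eef_pos: [0.5481, -0.0667, 0.1938]
ee_rot: [0.999, 0.046, 0.005, 0.0]
force: [0.1, 0.9, -1.0]
grip_width: 0.0637
(array([  51.1, -398.2,   54.1]), array([ 0.0013, -0.0098, -0.1176]))
```

View pics/s8.png

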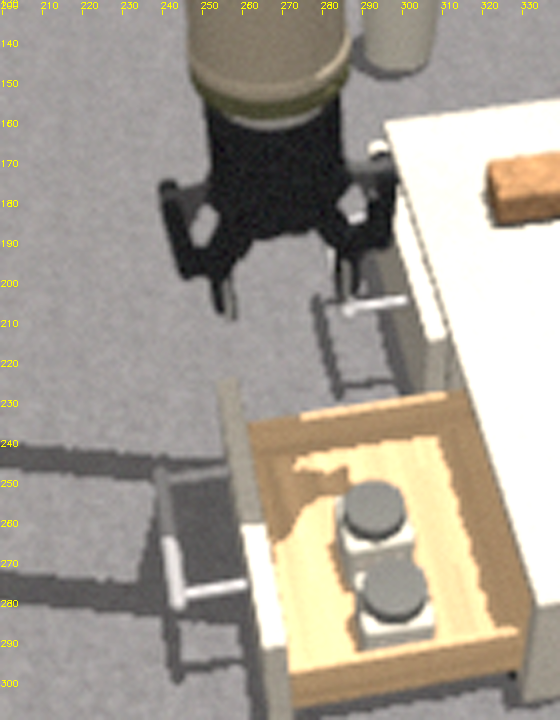

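Two jars are in and jar A is next.

```bash
python3 -m pendant '[{"dp":[10,-50,0],"twist":[0,-0.004,-0.11],"fingers":72},{"dp":[20,-100,0],"twist":[0,-0.004,-0.11],"fingers":72},{"dp":[30,-150,0],"twist":[0,-0.004,-0.11],"fingers":72},{"dp":[40,-200,0],"twist":[0,-0.004,-0.11],"fingers":72},{"dp":[45,-250,0],"twist":[0,-0.004,-0.11],"fingers":72},{"dp":[50,-300,0],"twist":[0,-0.004,-0.11],"fingers":72},{"dp":[50,-350,0],"twist":[0,-0.004,-0.11],"fingers":72},{"dp":[50,-398,0],"twist":[0,-0.004,-0.11],"fingers":72},{"dp":[50,-398,40],"twist":[0,-0.004,-0.11],"fingers":72},{"dp":[50,-398,50],"twist":[0,-0.004,-0.11],"fingers":72},{"dp":[50,-398,50],"twist":[0,-0.004,-0.11],"fingers":72}]'
python3 - <<'E'
from h import *
print(delta([.563,.3345,.014],down(np.radians(12))))
c=read_camera("side");crop(c,230,80,330,180,6,"s9.png")
E
```

```text
t: 22.5
eef_pos: [0.5569, 0.3333, 0.1369]
ee_rot: [0.995, 0.102, -0.003, 0.001]
force: [0.2, -0.8, -1.4]
grip_width: 0.0721
(array([  7.1,  -0. , 122.8]), array([ 0.0005,  0.007 , -0.0054]))
```

View pics/s9.png

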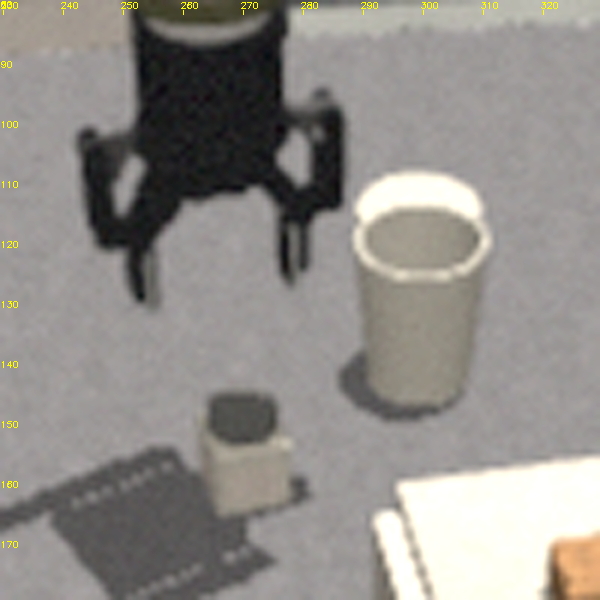

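```bash
python3 - <<'E'
from h import *
c=read_camera("side"); print(p2w(c,298.5,140,0),p2w(c,300.5,120,.1))
E
python3 -m pendant '[{"dp":[6,0,25],"twist":[0,0.005,0],"fingers":66},{"dp":[6,0,50],"twist":[0,0.005,0],"fingers":66},{"dp":[6,0,75],"twist":[0,0.005,0],"fingers":66},{"dp":[6,0,100],"twist":[0,0.005,0],"fingers":66},{"dp":[6,0,116],"twist":[0,0.005,0],"fingers":66},{"dp":[6,0,121],"twist":[0,0.005,0],"fingers":66},{"dp":[6,0,121],"twist":[0,0.005,0],"fingers":66}]'
```

```text
[0.67883573 0.44779855 0.        ] [0.68250777 0.43116851 0.1       ]
t: 23.3
eef_pos: [0.565, 0.3357, 0.019]
ee_rot: [0.995, 0.101, 0.002, -0.001]
force: [-0.7, 0.9, 0.2]
grip_width: 0.0663
```

```bash
python3 -m pendant '[{"dp":[-1,0,2],"twist":[0,0,0],"fingers":40},{"dp":[-1,0,2],"twist":[0,0,0],"fingers":40},{"dp":[-1,0,2],"twist":[0,0,0],"fingers":40},{"dp":[-1,0,2],"twist":[0,0,0],"fingers":40},{"dp":[-1,0,2],"twist":[0,0,0],"fingers":40}]' 60
python3 -m pendant '[{"dp":[0,0,-15],"twist":[0,0,0],"fingers":40},{"dp":[0,0,-40],"twist":[0,0,0],"fingers":40},{"dp":[0,0,-80],"twist":[0,0,0],"fingers":40},{"dp":[0,0,-115],"twist":[0,0,0],"fingers":40},{"dp":[0,0,-155],"twist":[0,0,0],"fingers":40},{"dp":[0,0,-155],"twist":[0,0,0],"fingers":40}]' 60
python3 - <<'E'
from h import *
y=np.radians(5.37);ex=np.array([np.cos(y),np.sin(y)]);ey=np.array([-ex[1],ex[0]])
p=.578*ex-.137*ey
print(delta([*p,.165],down(y)))
E
```

```text
t: 23.8
eef_pos: [0.5649, 0.3365, 0.0185]
ee_rot: [0.995, 0.102, 0.003, -0.001]
force: [1.0, -0.1, 6.7]
grip_width: 0.0451
t: 24.4
eef_pos: [0.5664, 0.3374, 0.1808]
ee_rot: [0.995, 0.102, 0.008, -0.003]
force: [1.3, 0.5, 0.6]
grip_width: 0.0449
(array([-64. , 415.5,  12.9]), array([-0.0054, -0.0154,  0.1105]))
```

```bash
python3 -m pendant '[{"dp":[-64,415,5],"twist":[0,0,0.11],"fingers":40},{"dp":[-64,415,5],"twist":[0,0,0.11],"fingers":40},{"dp":[-64,415,5],"twist":[0,0,0.11],"fingers":40},{"dp":[-64,415,5],"twist":[0,0,0.11],"fingers":40},{"dp":[-64,415,5],"twist":[0,0,0.11],"fingers":40},{"dp":[-64,415,5],"twist":[0,0,0.11],"fingers":40},{"dp":[-64,415,5],"twist":[0,0,0.11],"fingers":40},{"dp":[-64,415,5],"twist":[0,0,0.11],"fingers":40},{"dp":[-64,415,5],"twist":[0,0,0.11],"fingers":40},{"dp":[-64,415,5],"twist":[0,0,0.11],"fingers":40},{"dp":[-64,415,5],"twist":[0,0,0.11],"fingers":40}]'
python3 - <<'E'
from h import *
y=np.radians(5.37);ex=np.array([np.cos(y),np.sin(y)]);ey=np.array([-ex[1],ex[0]])
p=.578*ex-.137*ey
print(delta([*p,.041],down(y)))
c=read_camera("side");crop(c,230,180,370,320,4,"s10.png")
E
```

```text
t: 25.5
eef_pos: [0.5841, -0.0838, 0.1656]
ee_rot: [0.999, 0.046, 0.002, -0.001]
force: [0.1, 0.7, -0.9]
grip_width: 0.0449
(array([  3.9,  -0.8, 124.7]), array([-0.0025, -0.0031, -0.0009]))
```

View pics/s10.png

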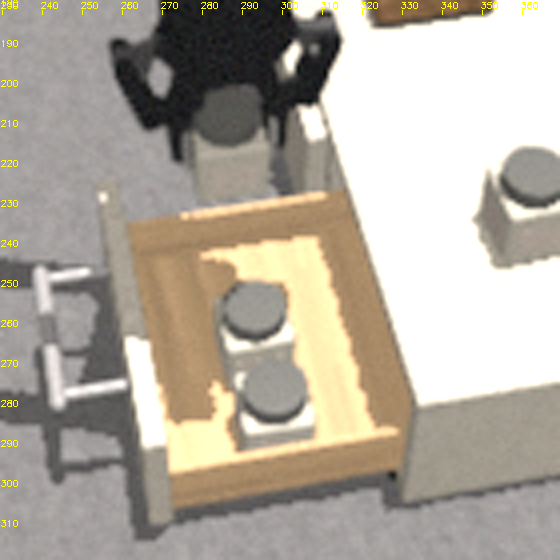

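```bash
python3 -m pendant '[{"dp":[3,0,30],"twist":[0,0,0],"fingers":40},{"dp":[3,0,60],"twist":[0,0,0],"fingers":40},{"dp":[3,0,85],"twist":[0,0,0],"fingers":40},{"dp":[3,0,105],"twist":[0,0,0],"fingers":40},{"dp":[3,0,115],"twist":[0,0,0],"fingers":40},{"dp":[3,0,121],"twist":[0,0,0],"fingers":40},{"dp":[3,0,124],"twist":[0,0,0],"fingers":40},{"dp":[3,0,126],"twist":[0,0,0],"fingers":40},{"dp":[3,0,127],"twist":[0,0,0],"fingers":40},{"dp":[3,0,127],"twist":[0,0,0],"fingers":40}]'
```

```text
t: 26.55
eef_pos: [0.5892, -0.0831, 0.0405]
ee_rot: [0.999, 0.047, 0.003, -0.001]
force: [-1.2, 2.0, 4.7]
grip_width: 0.0454
```

Now touching down (4.7 N), so I'll release and go back above the right handle.

```bash
python3 -m pendant '[{"dp":[0,0,-1],"twist":[0,0,0],"fingers":64},{"dp":[0,0,-1],"twist":[0,0,0],"fingers":64},{"dp":[0,0,-1],"twist":[0,0,0],"fingers":64},{"dp":[0,0,-15],"twist":[0,0,0],"fingers":64},{"dp":[0,0,-50],"twist":[0,0,0],"fingers":64},{"dp":[0,0,-95],"twist":[0,0,0],"fingers":64},{"dp":[0,0,-140],"twist":[0,0,0],"fingers":64},{"dp":[-40,20,-145],"twist":[0,0,0],"fingers":40},{"dp":[-80,40,-145],"twist":[0,0,0],"fingers":40},{"dp":[-120,60,-145],"twist":[0,0,0],"fingers":40},{"dp":[-130,60,-145],"twist":[0,0,0],"fingers":40}]'
python3 - <<'E'
from h import *
print(delta([.4615,-.154,.063],down(np.radians(5.4))))
c=read_camera("side");crop(c,200,130,340,310,4,"s11.png")
E
```

```text
t: 27.65
eef_pos: [0.4609, -0.1575, 0.1841]
ee_rot: [0.999, 0.046, 0.002, -0.0]
force: [1.3, -0.1, 0.6]
grip_width: 0.0399
(array([  0.5,  -3.4, 121.1]), array([-0.0005, -0.0033, -0.0028]))
```

View pics/s11.png

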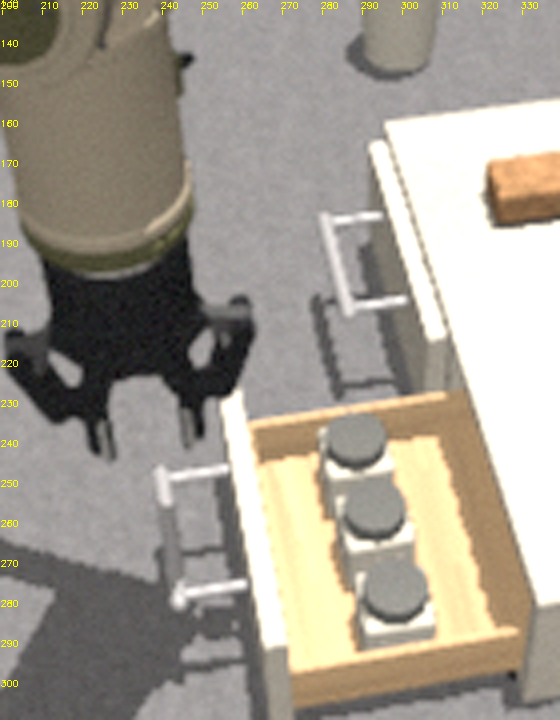

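All three jars stand upright in the drawer. I'll grip the handle and push it shut.

```bash
python3 -m pendant '[{"dp":[1,-3,25],"twist":[0,0,0],"fingers":40},{"dp":[1,-3,50],"twist":[0,0,0],"fingers":40},{"dp":[1,-3,75],"twist":[0,0,0],"fingers":40},{"dp":[1,-3,95],"twist":[0,0,0],"fingers":40},{"dp":[1,-3,110],"twist":[0,0,0],"fingers":40},{"dp":[1,-3,120],"twist":[0,0,0],"fingers":40},{"dp":[1,-3,120],"twist":[0,0,0],"fingers":5},{"dp":[1,-3,120],"twist":[0,0,0],"fingers":5},{"dp":[1,-3,120],"twist":[0,0,0],"fingers":5},{"dp":[1,-3,120],"twist":[0,0,0],"fingers":5},{"dp":[1,-3,120],"twist":[0,0,0],"fingers":5}]' 60
python3 -m pendant '[{"dp":[3,0,0],"twist":[0,0,0],"fingers":5},{"dp":[9,0,0],"twist":[0,0,0],"fingers":5},{"dp":[18,0,0],"twist":[0,0,0],"fingers":5},{"dp":[28,0,0],"twist":[0,0,0],"fingers":5},{"dp":[38,0,0],"twist":[0,0,0],"fingers":5},{"dp":[48,0,0],"twist":[0,0,0],"fingers":5},{"dp":[58,0,0],"twist":[0,0,0],"fingers":5},{"dp":[68,0,0],"twist":[0,0,0],"fingers":5},{"dp":[78,0,0],"twist":[0,0,0],"fingers":5},{"dp":[88,0,0],"twist":[0,0,0],"fingers":5},{"dp":[98,0,0],"twist":[0,0,0],"fingers":5},{"dp":[108,0,0],"twist":[0,0,0],"fingers":5}]'
```

```text
t: 28.8
eef_pos: [0.4654, -0.1521, 0.0639]
ee_rot: [0.999, 0.047, 0.002, -0.001]
force: [0.3, 3.2, 1.7]
grip_width: 0.0087
t: 30.0
eef_pos: [0.5732, -0.1418, 0.064]
ee_rot: [0.999, 0.047, 0.002, -0.001]
force: [-2.2, 3.9, 5.1]
grip_width: 0.0087
```

```bash
python3 -m pendant '[{"dp":[8,0,0],"twist":[0,0,0],"fingers":5},{"dp":[16,0,0],"twist":[0,0,0],"fingers":5},{"dp":[24,0,0],"twist":[0,0,0],"fingers":5},{"dp":[30,0,0],"twist":[0,0,0],"fingers":5},{"dp":[34,0,0],"twist":[0,0,0],"fingers":5},{"dp":[37,0,0],"twist":[0,0,0],"fingers":5},{"dp":[39,0,0],"twist":[0,0,0],"fingers":5},{"dp":[39,0,0],"twist":[0,0,0],"fingers":5}]'
```

```text
t: 30.8
eef_pos: [0.6108, -0.1382, 0.0639]
ee_rot: [0.999, 0.047, 0.001, -0.001]
force: [-5.8, 3.9, 8.2]
grip_width: 0.0089
```

```bash
python3 -m pendant '[{"dp":[1,0,0],"twist":[0,0,0],"fingers":5},{"dp":[2,0,0],"twist":[0,0,0],"fingers":5},{"dp":[3,0,0],"twist":[0,0,0],"fingers":5},{"dp":[3,0,0],"twist":[0,0,0],"fingers":5}]'
```

```text
t: 31.2
eef_pos: [0.6109, -0.1382, 0.0638]
ee_rot: [0.999, 0.047, -0.002, -0.001]
force: [-21.7, 3.2, 20.2]
grip_width: 0.009
```

```bash
python3 -m pendant '[{"dp":[-1,0,0],"twist":[0,0,0],"fingers":40},{"dp":[-2,0,0],"twist":[0,0,0],"fingers":40},{"dp":[-3,0,0],"twist":[0,0,0],"fingers":40},{"dp":[-3,0,0],"twist":[0,0,0],"fingers":40},{"dp":[-3,0,-40],"twist":[0,0,0],"fingers":40},{"dp":[-3,0,-80],"twist":[0,0,0],"fingers":40},{"dp":[-3,0,-115],"twist":[0,0,0],"fingers":40},{"dp":[-53,0,-115],"twist":[0,0,0],"fingers":40},{"dp":[-53,-40,-115],"twist":[0,0,0],"fingers":40}]'
python3 - <<'E'
from h import *
print(delta([.591,.0735,.175],down(np.radians(5.4))))
c=read_camera("side");crop(c,270,150,410,300,5,"s12.png")
E
```

```text
t: 32.1
eef_pos: [0.5541, -0.1076, 0.1784]
ee_rot: [0.999, 0.044, 0.001, 0.0]
force: [0.9, 1.3, -2.0]
grip_width: 0.0399
(array([  52.8, -177.1,    3.4]), array([ 0.0002, -0.0017, -0.006 ]))
```

View pics/s12.png

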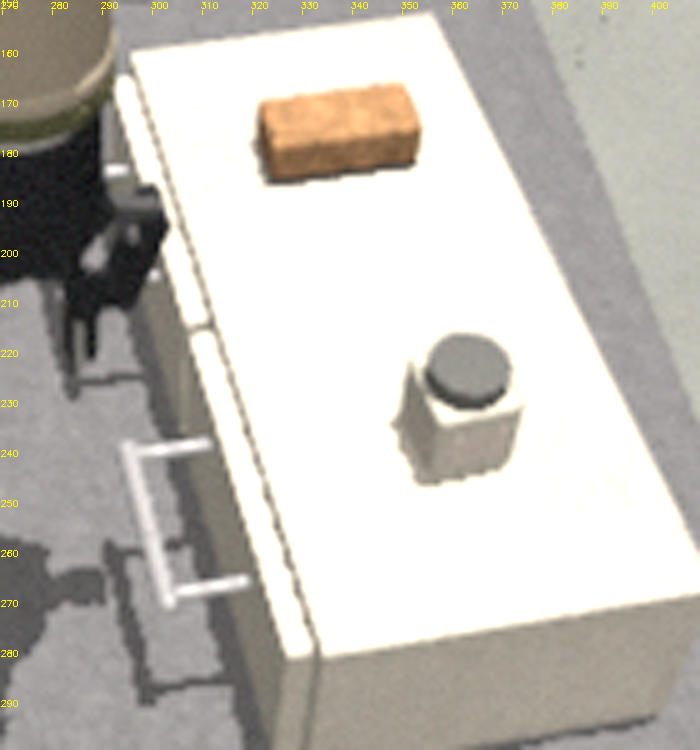

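Both fronts are now flush. I'll open the left drawer.

```bash
python3 -m pendant '[{"dp":[51,-177,0],"twist":[0,0,-0.004],"fingers":40},{"dp":[51,-177,0],"twist":[0,0,-0.004],"fingers":40},{"dp":[51,-177,0],"twist":[0,0,-0.004],"fingers":40},{"dp":[51,-177,0],"twist":[0,0,-0.004],"fingers":40},{"dp":[51,-177,0],"twist":[0,0,-0.004],"fingers":40},{"dp":[51,-177,30],"twist":[0,0,-0.004],"fingers":40},{"dp":[51,-177,60],"twist":[0,0,-0.004],"fingers":40},{"dp":[51,-177,85],"twist":[0,0,-0.004],"fingers":40},{"dp":[51,-177,102],"twist":[0,0,-0.004],"fingers":40},{"dp":[51,-177,114],"twist":[0,0,-0.004],"fingers":40},{"dp":[51,-177,114],"twist":[0,0,-0.004],"fingers":40}]'
python3 -m pendant '[{"dp":[0,0,0],"twist":[0,0,0],"fingers":5},{"dp":[0,0,0],"twist":[0,0,0],"fingers":5},{"dp":[0,0,0],"twist":[0,0,0],"fingers":5},{"dp":[0,0,0],"twist":[0,0,0],"fingers":5},{"dp":[0,0,0],"twist":[0,0,0],"fingers":5}]' 60
```

```text
t: 33.25
eef_pos: [0.5904, 0.0772, 0.063]
ee_rot: [0.999, 0.049, 0.0, -0.001]
force: [0.6, 0.9, 0.5]
grip_width: 0.0399
t: 33.75
eef_pos: [0.5904, 0.0774, 0.0665]
ee_rot: [0.999, 0.049, 0.0, -0.001]
force: [-12.7, -2.2, 10.3]
grip_width: 0.0091
```

```bash
python3 -m pendant '[{"dp":[-5,0,0],"twist":[0,0,0],"fingers":5},{"dp":[-15,0,0],"twist":[0,0,0],"fingers":5},{"dp":[-30,0,0],"twist":[0,0,0],"fingers":5},{"dp":[-45,0,0],"twist":[0,0,0],"fingers":5},{"dp":[-60,0,0],"twist":[0,0,0],"fingers":5},{"dp":[-75,0,0],"twist":[0,0,0],"fingers":5},{"dp":[-90,0,0],"twist":[0,0,0],"fingers":5},{"dp":[-105,0,0],"twist":[0,0,0],"fingers":5},{"dp":[-120,0,0],"twist":[0,0,0],"fingers":5},{"dp":[-132,0,0],"twist":[0,0,0],"fingers":5},{"dp":[-140,0,0],"twist":[0,0,0],"fingers":5},{"dp":[-145,0,0],"twist":[0,0,0],"fingers":5}]'
python3 -m pendant '[{"dp":[-2,0,0],"twist":[0,0,0],"fingers":5},{"dp":[-4,0,0],"twist":[0,0,0],"fingers":5},{"dp":[-5,0,0],"twist":[0,0,0],"fingers":5},{"dp":[-5,0,0],"twist":[0,0,0],"fingers":5}]'
```

```text
t: 34.95
eef_pos: [0.4485, 0.0639, 0.0665]
ee_rot: [0.999, 0.049, 0.004, -0.001]
force: [2.8, 1.2, 6.0]
grip_width: 0.009
t: 35.35
eef_pos: [0.4438, 0.0635, 0.0665]
ee_rot: [0.999, 0.049, 0.004, -0.001]
force: [-0.1, 0.9, 7.6]
grip_width: 0.0086
```

```bash
python3 -m pendant '[{"dp":[-2,0,0],"twist":[0,0,0],"fingers":5},{"dp":[-4,0,0],"twist":[0,0,0],"fingers":5},{"dp":[-5,0,0],"twist":[0,0,0],"fingers":5},{"dp":[-5,0,0],"twist":[0,0,0],"fingers":5}]'
```

```text
t: 35.75
eef_pos: [0.4409, 0.0632, 0.0666]
ee_rot: [0.999, 0.049, 0.006, -0.001]
force: [14.4, 3.8, -5.4]
grip_width: 0.0087
```

```bash
python3 -m pendant '[{"dp":[2,0,0],"twist":[0,0,0],"fingers":35},{"dp":[2,0,0],"twist":[0,0,0],"fingers":35},{"dp":[2,0,0],"twist":[0,0,0],"fingers":35},{"dp":[2,0,0],"twist":[0,0,0],"fingers":35},{"dp":[2,0,-40],"twist":[0,0,0],"fingers":35},{"dp":[2,0,-80],"twist":[0,0,0],"fingers":35},{"dp":[2,0,-120],"twist":[0,0,0],"fingers":35},{"dp":[2,0,-120],"twist":[0,0,0],"fingers":35}]'
python3 - <<'E'
from h import *
c=read_camera("top");crop(c,190,95,370,260,4,"t13.png");crop(c,350,140,470,290,5,"t13b.png")
c=read_camera("side");crop(c,220,140,370,280,5,"s13.png")
E
```

```text
t: 36.55
eef_pos: [0.4424, 0.0626, 0.191]
ee_rot: [0.999, 0.049, 0.007, -0.001]
force: [1.2, 1.3, -0.5]
grip_width: 0.0349
```

View pics/s13.png

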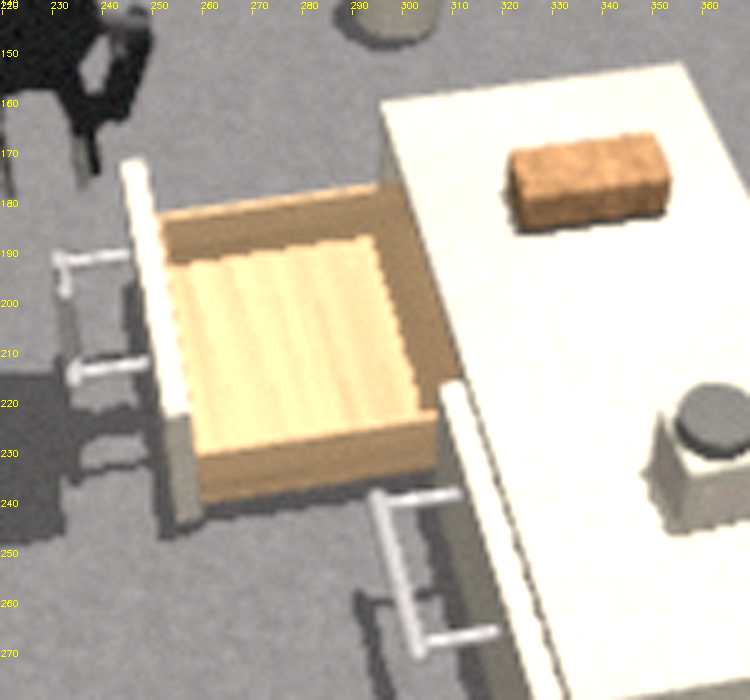

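View pics/t13b.png

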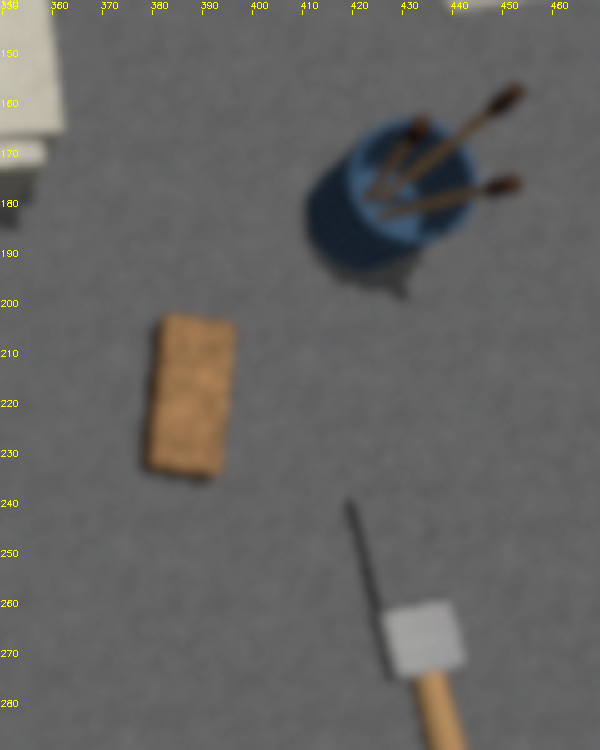

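```bash
python3 - <<'E'
from h import *
print(delta([.5502,-.335,.13],down(np.radians(82.5))))
E
```

```text
(array([ 70.7, 406.6,  55.3]), array([ 0.0028, -0.0063, -1.3419]))
```

```bash
python3 -m pendant '[{"dp":[70,406,0],"twist":[0,0,-1.342],"fingers":72},{"dp":[70,406,0],"twist":[0,0,-1.342],"fingers":72},{"dp":[70,406,0],"twist":[0,0,-1.342],"fingers":72},{"dp":[70,406,0],"twist":[0,0,-1.342],"fingers":72},{"dp":[70,406,0],"twist":[0,0,-1.342],"fingers":72},{"dp":[70,406,0],"twist":[0,0,-1.342],"fingers":72},{"dp":[70,406,0],"twist":[0,0,-1.342],"fingers":72},{"dp":[70,406,0],"twist":[0,0,-1.342],"fingers":72},{"dp":[70,406,0],"twist":[0,0,-1.342],"fingers":72},{"dp":[70,406,0],"twist":[0,0,-1.342],"fingers":72},{"dp":[70,406,40],"twist":[0,0,-1.342],"fingers":72},{"dp":[70,406,50],"twist":[0,0,-1.342],"fingers":72}]'
python3 - <<'E'
from h import *
print(delta([.5502,-.335,.001],down(np.radians(82.5))))
c=read_camera("side");crop(c,230,240,350,360,5,"s14.png")
E
```

```text
t: 37.85
eef_pos: [0.5453, -0.3327, 0.127]
ee_rot: [0.752, 0.659, 0.001, -0.005]
force: [-1.2, 0.8, -0.7]
grip_width: 0.0721
(array([ -2.6,   5.9, 126. ]), array([-0.0056, -0.0074, -0.0007]))
```

View pics/s14.png

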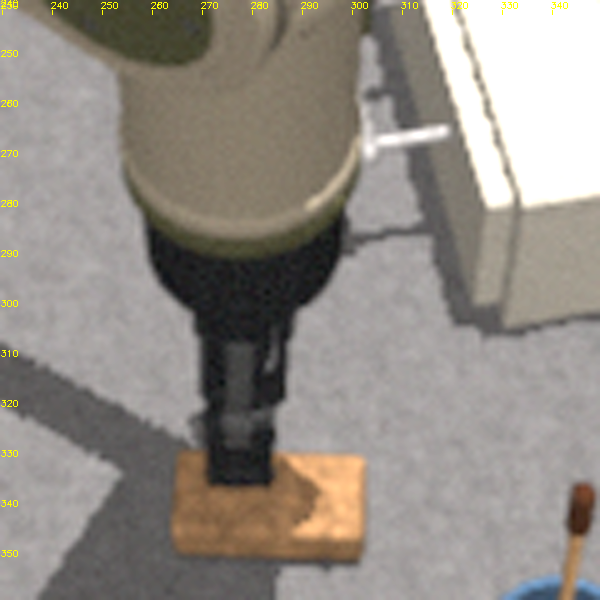

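```bash
python3 -m pendant '[{"dp":[-1,4,25],"twist":[-0.003,-0.004,0],"fingers":70},{"dp":[-1,4,50],"twist":[-0.003,-0.004,0],"fingers":70},{"dp":[-1,4,75],"twist":[-0.003,-0.004,0],"fingers":70},{"dp":[-1,4,100],"twist":[-0.003,-0.004,0],"fingers":70},{"dp":[-1,4,115],"twist":[-0.003,-0.004,0],"fingers":70},{"dp":[-1,4,121],"twist":[-0.003,-0.004,0],"fingers":70},{"dp":[-1,4,121],"twist":[-0.003,-0.004,0],"fingers":70}]' 50
python3 - <<'E'
from h import *
print(delta([.5502,-.335,.001],down(np.radians(82.5))))
E
```

```text
t: 38.6
eef_pos: [0.5524, -0.3353, 0.0126]
ee_rot: [0.752, 0.659, 0.001, 0.002]
force: [0.1, -0.1, 0.5]
grip_width: 0.0699
(array([ 0. , -2.3, 11.6]), array([0.0049, 0.0007, 0.0002]))
```

```bash
python3 -m pendant '[{"dp":[0,0,6],"twist":[0,0,0],"fingers":70},{"dp":[0,0,10],"twist":[0,0,0],"fingers":70},{"dp":[0,0,10],"twist":[0,0,0],"fingers":35},{"dp":[0,0,10],"twist":[0,0,0],"fingers":35},{"dp":[0,0,10],"twist":[0,0,0],"fingers":35},{"dp":[0,0,10],"twist":[0,0,0],"fingers":35},{"dp":[0,0,10],"twist":[0,0,0],"fingers":35}]' 50
```

```text
t: 39.3
eef_pos: [0.5533, -0.3361, 0.0036]
ee_rot: [0.752, 0.659, 0.002, 0.003]
force: [-0.0, -0.1, 3.0]
grip_width: 0.0413
```

```bash
python3 -m pendant '[{"dp":[0,0,-15],"twist":[0,0,0],"fingers":35},{"dp":[0,0,-40],"twist":[0,0,0],"fingers":35},{"dp":[0,0,-80],"twist":[0,0,0],"fingers":35},{"dp":[0,0,-120],"twist":[0,0,0],"fingers":35},{"dp":[0,0,-165],"twist":[0,0,0],"fingers":35},{"dp":[0,0,-165],"twist":[0,0,0],"fingers":35}]' 70
python3 - <<'E'
from h import *
y=np.radians(5.37);ex=np.array([np.cos(y),np.sin(y)]);ey=np.array([-ex[1],ex[0]])
p=.578*ex+.018*ey
print(p,delta([*p,.16],down(y+np.pi/2)))
c=read_camera("side");crop(c,230,200,350,360,4,"s15.png")
E
```

```text
t: 39.9
eef_pos: [0.5555, -0.338, 0.1781]
ee_rot: [0.752, 0.659, 0.003, 0.009]
force: [0.7, -0.2, -0.1]
grip_width: 0.0409
[0.57377865 0.0720143 ] (array([409. , -35.6,  14.3]), array([ 0.0171,  0.0098, -0.2245]))
```

View pics/s15.png

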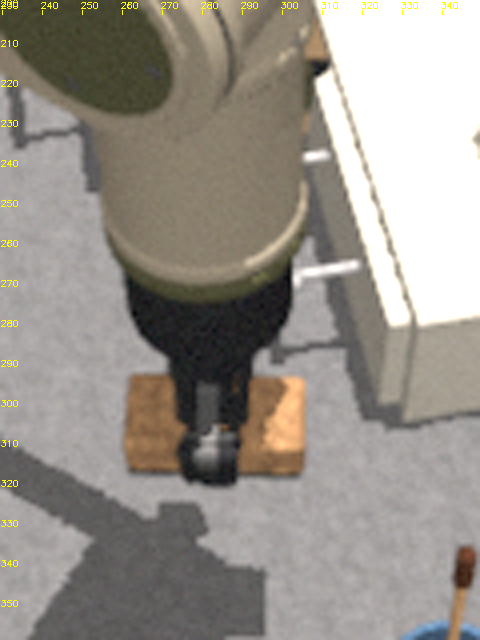

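```bash
python3 -m pendant '[{"dp":[409,-36,10],"twist":[0.01,0.005,-0.224],"fingers":35},{"dp":[409,-36,10],"twist":[0.01,0.005,-0.224],"fingers":35},{"dp":[409,-36,10],"twist":[0.01,0.005,-0.224],"fingers":35},{"dp":[409,-36,10],"twist":[0.01,0.005,-0.224],"fingers":35},{"dp":[409,-36,10],"twist":[0.01,0.005,-0.224],"fingers":35},{"dp":[409,-36,10],"twist":[0.01,0.005,-0.224],"fingers":35},{"dp":[409,-36,10],"twist":[0.01,0.005,-0.224],"fingers":35},{"dp":[409,-36,10],"twist":[0.01,0.005,-0.224],"fingers":35},{"dp":[409,-36,10],"twist":[0.01,0.005,-0.224],"fingers":35},{"dp":[409,-36,10],"twist":[0.01,0.005,-0.224],"fingers":35},{"dp":[409,-36,10],"twist":[0.01,0.005,-0.224],"fingers":35}]'
python3 - <<'E'
from h import *
y=np.radians(5.37);ex=np.array([np.cos(y),np.sin(y)]);ey=np.array([-ex[1],ex[0]])
p=.578*ex+.018*ey
print(delta([*p,.026],down(y+np.pi/2)))
c=read_camera("side");crop(c,220,120,370,280,4,"s16.png")
E
```

```text
t: 41.05
eef_pos: [0.5691, 0.0739, 0.1565]
ee_rot: [0.673, 0.739, -0.001, -0.003]
force: [0.5, 0.3, -1.2]
grip_width: 0.0407
(array([ -2.6,   5.2, 130.5]), array([-0.0052, -0.0027, -0.0002]))
```

View pics/s16.png

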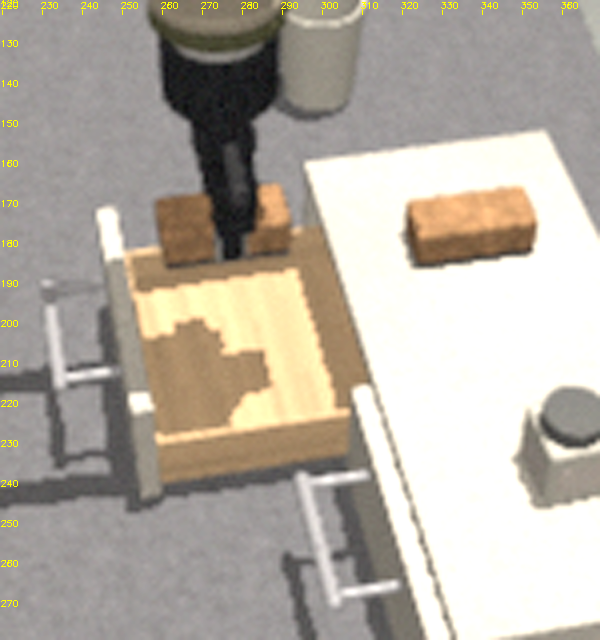

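```bash
python3 -m pendant '[{"dp":[-2,4,30],"twist":[-0.003,0,0],"fingers":35},{"dp":[-2,4,60],"twist":[-0.003,0,0],"fingers":35},{"dp":[-2,4,85],"twist":[-0.003,0,0],"fingers":35},{"dp":[-2,4,105],"twist":[-0.003,0,0],"fingers":35},{"dp":[-2,4,118],"twist":[-0.003,0,0],"fingers":35},{"dp":[-2,4,125],"twist":[-0.003,0,0],"fingers":35},{"dp":[-2,4,129],"twist":[-0.003,0,0],"fingers":35},{"dp":[-2,4,131],"twist":[-0.003,0,0],"fingers":35},{"dp":[-2,4,131],"twist":[-0.003,0,0],"fingers":35}]'
```

```text
t: 42.0
eef_pos: [0.5739, 0.0734, 0.027]
ee_rot: [0.673, 0.739, 0.001, -0.001]
force: [0.3, 0.5, -0.3]
grip_width: 0.0411
```

```bash
python3 -m pendant '[{"dp":[0,0,1],"twist":[0,0,0],"fingers":35},{"dp":[0,0,2],"twist":[0,0,0],"fingers":35},{"dp":[0,0,2],"twist":[0,0,0],"fingers":35}]'
python3 -m pendant '[{"dp":[0,0,-1],"twist":[0,0,0],"fingers":64},{"dp":[0,0,-1],"twist":[0,0,0],"fingers":64},{"dp":[0,0,-1],"twist":[0,0,0],"fingers":64},{"dp":[0,0,-15],"twist":[0,0,0],"fingers":64},{"dp":[0,0,-50],"twist":[0,0,0],"fingers":64},{"dp":[0,0,-95],"twist":[0,0,0],"fingers":64},{"dp":[0,0,-140],"twist":[0,0,0],"fingers":64},{"dp":[0,45,-155],"twist":[0,0,0],"fingers":64},{"dp":[0,90,-155],"twist":[0,0,0],"fingers":40}]'
python3 - <<'E'
from h import *
print(delta([.443,.063,.066],down(np.radians(5.4))))
c=read_camera("side");crop(c,220,120,370,280,4,"s17.png")
E
```

```text
t: 42.3
eef_pos: [0.5747, 0.0737, 0.0258]
ee_rot: [0.673, 0.739, 0.002, -0.0]
force: [0.7, 0.0, 4.1]
grip_width: 0.0409
t: 43.2
eef_pos: [0.6663, 0.0816, 0.1869]
ee_rot: [0.673, 0.739, 0.004, 0.002]
force: [1.4, -0.7, 0.8]
grip_width: 0.0509
(array([   1.9, -225.2,  118.8]), array([ 0.0052, -0.0096,  1.5698]))
```

View pics/s17.png

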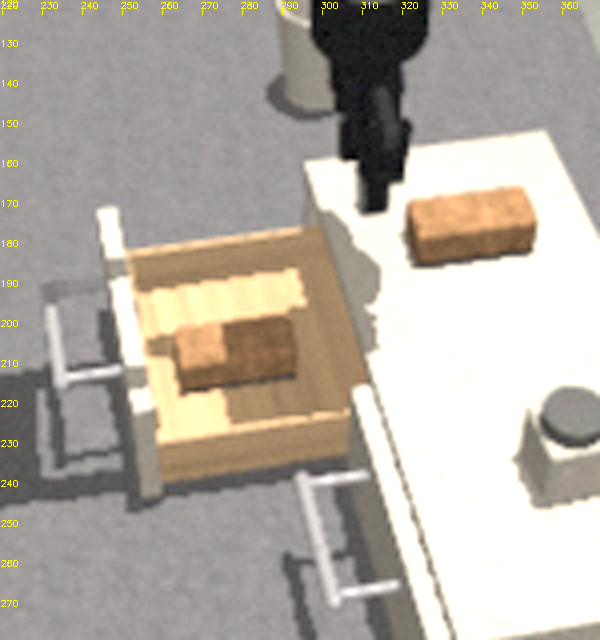

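The block lies flat in the middle of the drawer. My sideways step went over the unit instead of away from it, but with clearance. I'll go back above the left handle.

```bash
python3 -m pendant '[{"dp":[2,-50,0],"twist":[0,0,0.12],"fingers":40},{"dp":[2,-95,0],"twist":[0,0,0.26],"fingers":40},{"dp":[2,-140,0],"twist":[0,0,0.4],"fingers":40},{"dp":[2,-185,0],"twist":[0,0,0.54],"fingers":40},{"dp":[2,-215,0],"twist":[0,0,0.68],"fingers":40},{"dp":[2,-225,0],"twist":[0,0,0.82],"fingers":40},{"dp":[2,-225,0],"twist":[0,0,0.96],"fingers":40},{"dp":[2,-225,0],"twist":[0,0,1.1],"fingers":40},{"dp":[2,-225,0],"twist":[0,0,1.24],"fingers":40},{"dp":[2,-225,0],"twist":[0,0,1.38],"fingers":40},{"dp":[2,-225,0],"twist":[0,0,1.52],"fingers":40},{"dp":[2,-225,0],"twist":[0,0,1.57],"fingers":40}]'
python3 -m pendant '[{"dp":[0,0,0],"twist":[0,0,0],"fingers":40},{"dp":[0,0,0],"twist":[0,0,0],"fingers":40}]'
python3 - <<'E'
from h import *
print(delta([.443,.063,.066],down(np.radians(5.4))))
E
```

```text
t: 44.45
eef_pos: [0.4388, 0.0624, 0.1802]
ee_rot: [0.999, 0.044, -0.0, -0.002]
force: [-0.1, -0.2, -0.3]
grip_width: 0.0401
t: 44.65
eef_pos: [0.4389, 0.0625, 0.1799]
ee_rot: [0.999, 0.048, -0.0, -0.002]
force: [0.8, -0.3, 0.2]
grip_width: 0.04
(array([  4.2,   0.2, 113.9]), array([-0.0033,  0.    ,  0.0016]))
```

```bash
python3 -m pendant '[{"dp":[3,0,25],"twist":[0,0,0],"fingers":40},{"dp":[3,0,50],"twist":[0,0,0],"fingers":40},{"dp":[3,0,75],"twist":[0,0,0],"fingers":40},{"dp":[3,0,95],"twist":[0,0,0],"fingers":40},{"dp":[3,0,108],"twist":[0,0,0],"fingers":40},{"dp":[3,0,114],"twist":[0,0,0],"fingers":40},{"dp":[3,0,114],"twist":[0,0,0],"fingers":5},{"dp":[3,0,114],"twist":[0,0,0],"fingers":5},{"dp":[3,0,114],"twist":[0,0,0],"fingers":5},{"dp":[3,0,114],"twist":[0,0,0],"fingers":5},{"dp":[3,0,114],"twist":[0,0,0],"fingers":5}]' 60
python3 -m pendant '[{"dp":[3,0,0],"twist":[0,0,0],"fingers":5},{"dp":[9,0,0],"twist":[0,0,0],"fingers":5},{"dp":[18,0,0],"twist":[0,0,0],"fingers":5},{"dp":[28,0,0],"twist":[0,0,0],"fingers":5},{"dp":[38,0,0],"twist":[0,0,0],"fingers":5},{"dp":[48,0,0],"twist":[0,0,0],"fingers":5},{"dp":[58,0,0],"twist":[0,0,0],"fingers":5},{"dp":[68,0,0],"twist":[0,0,0],"fingers":5},{"dp":[78,0,0],"twist":[0,0,0],"fingers":5},{"dp":[88,0,0],"twist":[0,0,0],"fingers":5},{"dp":[98,0,0],"twist":[0,0,0],"fingers":5},{"dp":[108,0,0],"twist":[0,0,0],"fingers":5}]'
```

```text
t: 45.75
eef_pos: [0.4426, 0.0631, 0.0664]
ee_rot: [0.999, 0.047, 0.001, -0.002]
force: [-0.4, 0.1, 5.7]
grip_width: 0.0089
t: 46.95
eef_pos: [0.5504, 0.0734, 0.0664]
ee_rot: [0.999, 0.047, 0.0, -0.002]
force: [-2.6, 0.3, 7.7]
grip_width: 0.009
```

```bash
python3 -m pendant '[{"dp":[8,0,0],"twist":[0,0,0],"fingers":5},{"dp":[16,0,0],"twist":[0,0,0],"fingers":5},{"dp":[24,0,0],"twist":[0,0,0],"fingers":5},{"dp":[31,0,0],"twist":[0,0,0],"fingers":5},{"dp":[36,0,0],"twist":[0,0,0],"fingers":5},{"dp":[39,0,0],"twist":[0,0,0],"fingers":5},{"dp":[41,0,0],"twist":[0,0,0],"fingers":5},{"dp":[41,0,0],"twist":[0,0,0],"fingers":5}]'
```

```text
t: 47.75
eef_pos: [0.5903, 0.0772, 0.0664]
ee_rot: [0.999, 0.047, -0.0, -0.002]
force: [-5.7, -0.8, 9.9]
grip_width: 0.0088
```

```bash
python3 -m pendant '[{"dp":[1,0,0],"twist":[0,0,0],"fingers":5},{"dp":[2,0,0],"twist":[0,0,0],"fingers":5},{"dp":[3,0,0],"twist":[0,0,0],"fingers":5},{"dp":[3,0,0],"twist":[0,0,0],"fingers":5}]'
python3 -m pendant '[{"dp":[-1,0,0],"twist":[0,0,0],"fingers":40},{"dp":[-2,0,0],"twist":[0,0,0],"fingers":40},{"dp":[-3,0,0],"twist":[0,0,0],"fingers":40},{"dp":[-3,0,0],"twist":[0,0,0],"fingers":40},{"dp":[-3,0,-40],"twist":[0,0,0],"fingers":40},{"dp":[-3,0,-80],"twist":[0,0,0],"fingers":40},{"dp":[-3,0,-120],"twist":[0,0,0],"fingers":40},{"dp":[-53,0,-150],"twist":[0,0,0],"fingers":40},{"dp":[-103,0,-180],"twist":[0,0,0],"fingers":40},{"dp":[-143,0,-190],"twist":[0,0,0],"fingers":40},{"dp":[-153,0,-190],"twist":[0,0,0],"fingers":40},{"dp":[-153,0,-190],"twist":[0,0,0],"fingers":40}]'
python3 - <<'E'
from h import *
c=read_camera("side");crop(c,270,150,410,300,4,"s18.png");cv2.imwrite("pics/s18b.png",cv2.resize(c["image"][:,:,::-1],None,fx=1.4,fy=1.4))
E
```

```text
t: 48.15
eef_pos: [0.5903, 0.0772, 0.0663]
ee_rot: [0.999, 0.047, -0.004, -0.001]
force: [-22.2, -2.3, 21.6]
grip_width: 0.0088
t: 49.35
eef_pos: [0.4402, 0.0623, 0.2568]
ee_rot: [0.999, 0.047, 0.001, -0.002]
force: [0.8, 0.6, -0.9]
grip_width: 0.0397
```

View pics/s18.png

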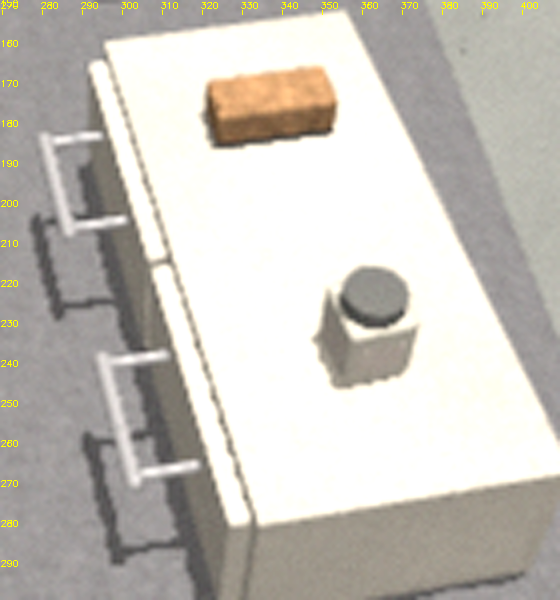

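View pics/s18b.png

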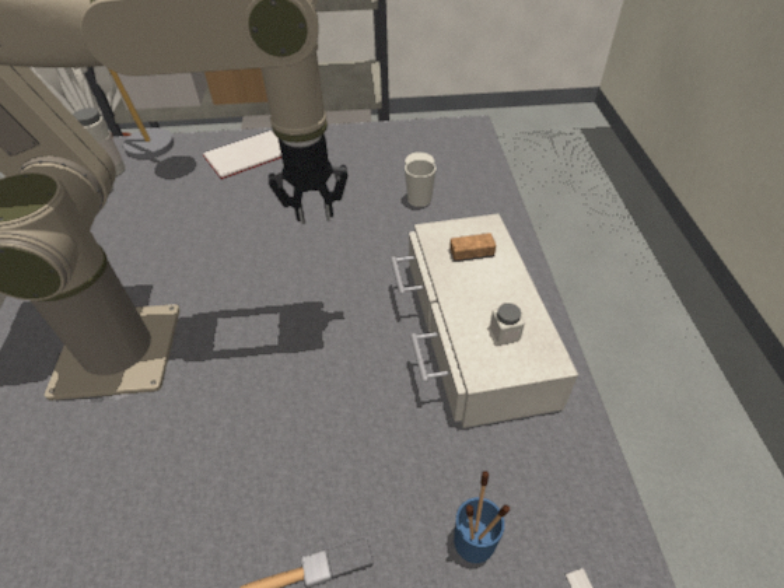

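```bash
python3 - <<'E'
from h import *
c=read_camera("top");cv2.imwrite("pics/t19.png",cv2.resize(c["image"][:,:,::-1],None,fx=1.4,fy=1.4))
E
```

View pics/t19.png

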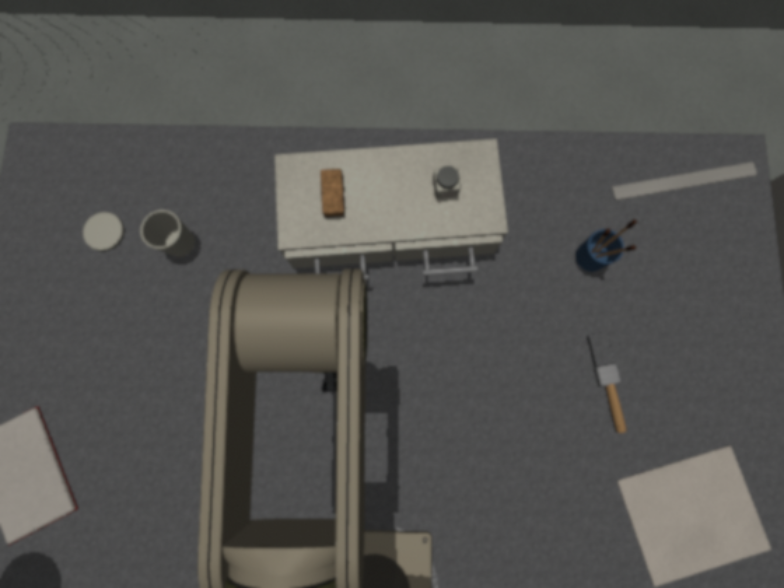

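The table is clear apart from the paste pot, cup and loose brush, which haven't moved. Both drawers are shut, and the gripper is empty and in the air.

```bash
python3 -c "
from rig import bot
print(bot.hand_in())"
```

```text
the job is handed in; nothing more can be done
None
```

The job is done and handed in at about 49 s: all three jars are in the right drawer under the sample jar, and the one block present is in the left drawer under the sample block.

- **Before loading:** The left drawer stood about 6 mm ajar, so I pushed it shut first.
- **Jars:** I pulled the right drawer to its stop and set the three jars in upright. I then pushed it shut until it hit the end at about 22 N.
- **Block:** Only after that did I pull out the left drawer (about 150 mm, to its stop). I laid the block in flat and pushed the drawer shut to about 22 N.

**Last checks:** The final pictures show both fronts flush with the unit, nothing to put away left in view, and the pot, cup and brush where they were. The gripper was empty and clear of everything. No check failed. Two minor deviations did no harm:
- **Drift:** Measured positions were a few millimetres off the commanded ones.
- **Wrong way:** One sideways step after releasing the block went over the unit instead of away from it, with clearance and no contact.

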